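# Clamp a shaft in the drill jig with a torque-limiting knob

### The job

Set the thick plain shaft up in the drill jig: take it from the wooden rest, lay it in the two V-blocks and slide it under the bridge until its end is fully home against the end stop, without shifting the stop. Then tighten the clamp knob clockwise until it clicks, and stop at once: one to three clicks, no more. Leave the shaft clamped, let go, and leave the other things on the bench alone.

Things in the scene. Friction and masses are not known exactly. Their poses are not given: they have to be found in the camera images.
- shaft: the thick plain steel shaft: a cylinder 22 mm across, 200 mm long, about 0.55 kg, both ends alike. Origin at its centre, x along its axis (either way round will do). It starts in one of the two notches of the wooden rest, its axis 40 mm above the bench; the rest's two rails leave 96 mm clear about the middle, with a board 12 mm high below. The other shaft lies 76 mm beside it.
- jig: steel drill jig bolted to the bench. Origin on the bench under the knob's axis; x runs along the V from the end stop to the open end, z up. In mm: base plate x -85 to 155, 110 wide, 12 high. V-blocks x -22 to 50 and 128 to 148, 48 wide, 46 high, free gap between. Seated shaft: axis 45 high, y 0. Bridge x -13 to 13, legs y +-25 to 37, underside 64, top 80; drill bush arm to x -38.
- stop_face (a point): centre of the face of the end stop: a 12 mm steel rod on the V's axis at x about -40 mm of the jig (set anew each time), 45 mm high, facing +x of the jig. A set screw holds it by friction and it slips back under a push of about 30 N; the shaft slides along the V with 3 to 8 N. Home: shaft centre 100 mm from this point.
- knob_mid (a point): point on the clamp knob's axis, 106 mm above the bench, mid-height of the knob: black, ribbed, round, 50 mm across, 94 to 118 mm high, axis vertical. It turns in place. Clockwise from above it drives a pad down on the shaft, 5 mm a radian; the pad starts 2.5 to 6.3 mm above a seated shaft, unmeasured, so it meets it after 0.5 to 1.25 rad and the first click comes 0.4 to 0.7 rad later.
- hub_top (a point): centre of the knob's top. A 12-tooth torque limiter joins rim and steel hub: free turning takes 0.3 Nm; on the shaft it climbs to 0.55 Nm, then the rim slips over with a click and the torque drops below 0.1; a click every 30 degrees. Held still, friction takes off 0.3 to 0.5 Nm (free -0.2, tight +0.05), but it rises and drops alike. White lines on rim (knob_mark) and hub (hub_mark) start in line.
- thin_shaft: the other shaft on the wooden rest: 16 mm thick, 180 mm long, with a 23 mm collar at its middle; axis along its x, origin at its centre. Bystander.
- hammer: hammer lying near the back of the bench. Bystander.
- wrench: open-ended wrench lying in front of the jig. Bystander.
- oiler: grey plastic oil bottle, 52 mm across, 130 mm tall, standing at the back. Bystander.
- mug: white mug, 80 mm across, 90 mm tall. Bystander.
- tape: roll of brown tape, 96 mm across, 25 mm tall, lying flat. Bystander.
- chip_brush: bench brush lying at the back. Bystander.
- square: small try square lying flat. Bystander.
Things that resemble listed ones, but are neither listed nor needed, are in the scene too. Leave any orange or red look-alike of the shaft alone.

How it is judged:
By the outcome, as a careful person would: the job done as asked, in the order asked, and still so for the second after the job is handed in, with the robot touching nothing.
It also fails if it takes over 64 s, if anything falls off the work surface, if the arm or the gripper's body presses on something with over 40 N, if the wrist force passes 120 N, or if a joint passes its speed limit or range.

### The arm

A 6-joint arm with a two-finger parallel gripper is mounted at the origin on the work surface. World frame = base frame: x ahead of the robot, y to its left, z up, the work surface at z = 0. Lengths are in m, angles in rad, forces in N, time in s.
With the tool pointing down it reaches from about 0.3 to 1 m from the base axis. Payload 5.1 kg.
Tool frame: the origin (TCP) lies where the fingers leave the gripper's body, on its centre line; the fingertips stand 78 mm ahead of it and the grasp point (between the pads) lies 59 mm ahead of it (bot.grasp_offset is the distance from the TCP to the grasp point, in m); z points along the fingers, y is the direction in which the jaws open and shut (so a half turn about z gives the same grasp; the last joint's range is limited). The gripper opens to 95 mm and grips with 3 to 60 N. Pads are 20 mm wide; open, the fingers measure 119 mm over their backs; the gripper's body (75 mm by 180 mm) begins 59 mm behind the grasp point.
Start: joints at [-0.083, 0.124, 1.65, -0, 1.367, -0.083], TCP at [0.65, -0, 0.292] pointing down, gripper open.
Joint ranges: [-2.61, 2.61], [-1.02, 2.33], [0.03, 2.71], [-1.35, 4.49], [0.32, 2.68], [-2.91, 2.91]. Speed limits (rad/s): [2.57, 2.57, 3.14, 3.14, 3.14, 3.14].

### API

Orientations are given as a unit quaternion [w, x, y, z].
In Python, from bench import readout, cams, bot gives the robot as it stands.
- The arm moves only by the shell command python3 -m jog 'ROWS' [FORCE]. ROWS is JSON, one flat list of numbers, 7 for each row, row after row: the shift along the world's x, y, z in m, then the turn, a rotation vector about the world's x, y, z in degrees, then the opening, from 0 (shut) to 1 (fully open). In form: [tx, ty, tz, ax, ay, az, fingers, tx, ty, tz, ax, ay, az, fingers, ...]. A call has 1 to 5 rows; each row shifts and turns the commanded pose from where the row before left it; what a row does not reach is not made up. A row lasts 1/12 s, in which the tool goes at most 41.7 mm and 7.16 degrees, less where a joint would pass 70% of its speed; a pose out of reach is approached as far as the arm can. A call with a gripper value outside its range is refused whole. The fingers move at their own pace and stop on an object; FORCE is the grip in N (left out, the last holds). Time passes only in rows, so rows that do not move let the fingers close. It gives the time, the measured TCP pose, the force and the opening at its end, in the units of the state.
- readout.state(): the state, without advancing time (a new reading comes with each control period).
- cams.get_image(name): name is "scene" or "side" or "wrist"; returns a dict with "image" (420x560x3 uint8, blue, green, red), "K" (3x3 intrinsics, pixels), "k1" (the pictures are not rectified: a ray, as slopes to the right and down, at radius r is drawn at 1 + k1 r^2 times it, then the intrinsics apply), "cam_to_world" (4x4, takes a point from camera to world coordinates). Camera axes: x right, y up, looking along -z (the intrinsics and any distortion apply to the point x, -y, -z); pixel columns grow to the right and rows downward; lengths in m; the calibration is good to about 2 mm. A picture is of the moment at which its call begins. There is no depth.
- bot.finish_job(): hands the job in, once; it reports no verdict.
Trained networks look in a picture, given as the dict that the camera call returned (one of the last four; its "shot" number tells which), for a name from the list of things; names that differ only in an ending like _2 or _b are one class to them, and where a whole thing is asked for, a point or a joint stands for the part that bears it (a point fixed in the world has none). Each returns a list of dicts, best first, with "p" (0 to 1); they miss things now and then, are a little off and sometimes report something else, mostly with a low value. They report only what shows in the picture. A call takes as long as a camera call. They do not tell look-alikes from the thing itself.
- cams.boxes_of(picture, thing): "xyz" ([x, y, z] in m, in the coordinates of the camera as it stood for that picture, good to about 4 mm: the middle of the surface that is visible of it).
- cams.place_of(picture, thing): "xyz" ([x, y, z] in m, in the coordinates of the camera as it stood for that picture, good to about 4 mm: a listed point, or the origin of a listed thing).
The state is a dict: "time": time; "joints": joint angles; "joint_velocities": joint speeds; "tau": joint torques, N m; "tool_pos": TCP position; "eef_rot": TCP orientation; "contact_force": force on the tool from outside, world axes, zero at the start; "wrist_torque": the same for the moment, N m; "grip_width": finger opening in m.
Only numpy, scipy, OpenCV 4.12 (cv2) and the standard library are available. Lean on these libraries where they do the work, as an engineer would, in place of code of your own. Each camera call takes 0.05 s, during which the arm holds its last target.

## Working session

There is one attempt and no reset: what is moved stays moved. The work goes in short steps, Python scripts to look and compute and a shell command to move; the robot and the scene stay as the last step left them, time stands still between calls to the robot, and variables do not carry over. Pictures are saved under pics/ and viewed, and the job is handed in when it is done.

```bash
mkdir -p pics; ls; cat > h.py <<'E'
import numpy as np, cv2
from bench import readout, cams, bot
def w(pic,p):
    T=np.array(pic["cam_to_world"]); return (T@np.r_[p,1])[:3]
def proj(pic,P):
    T=np.linalg.inv(np.array(pic["cam_to_world"])); c=(T@np.r_[P,1])[:3]
    x,y=c[0]/-c[2],-c[1]/-c[2]; f=1+pic["k1"]*(x*x+y*y); K=np.array(pic["K"])
    return np.array([K[0,0]*x*f+K[0,2],K[1,1]*y*f+K[1,2]])
def ray(pic,u,v):
    K=np.array(pic["K"]);xd=(u-K[0,2])/K[0,0];yd=(v-K[1,2])/K[1,1];x,y=xd,yd
    for _ in range(20):
        f=1+pic["k1"]*(x*x+y*y);x,y=xd/f,yd/f
    T=np.array(pic["cam_to_world"]);d=T[:3,:3]@np.array([x,-y,-1]);return T[:3,3],d
def atz(pic,u,v,z):
    o,d=ray(pic,u,v);return o+d*(z-o[2])/d[2]
E
python3 - <<'E'
from h import *
for n in ["scene","side"]:
    p=cams.get_image(n); cv2.imwrite(f"pics/{n}0.png",p["image"])
    print(n,np.round(p["cam_to_world"],3).tolist(),p["k1"],np.round(p["K"],1).tolist())
    for t in ["shaft","thin_shaft","jig","stop_face","knob_mid","hub_top"]:
        for r in cams.place_of(p,t)[:3]:
            W=w(p,r["xyz"]);print(t,round(r["p"],2),np.round(W,3),np.round(proj(p,W)))
s=readout.state();print(s)
E
```

```text
pics
scene [[0.509, -0.482, 0.713, 1.784], [0.861, 0.283, -0.423, -0.676], [0.002, 0.829, 0.559, 1.079], [0.0, 0.0, 0.0, 1.0]] -0.11129982699844629 [[535.9, 0.0, 294.4], [0.0, 535.9, 218.8], [0.0, 0.0, 1.0]]
side [[-0.996, 0.043, -0.084, 0.392], [-0.093, -0.617, 0.781, 1.277], [-0.018, 0.786, 0.618, 1.055], [0.0, 0.0, 0.0, 1.0]] -0.0652116359478476 [[544.2, 0.0, 282.8], [0.0, 544.2, 211.3], [0.0, 0.0, 1.0]]
shaft 0.8 [0.343 0.109 0.011] [344. 247.]
shaft 0.79 [0.314 0.573 0.014] [356. 387.]
shaft 0.71 [0.556 0.288 0.035] [262. 282.]
thin_shaft 0.8 [0.559 0.289 0.036] [261. 282.]
jig 0.89 [ 0.56  -0.194 -0.001] [279. 186.]
jig 0.7 [ 0.677 -0.412 -0.   ] [253. 150.]
knob_mid 0.96 [ 0.565 -0.197  0.106] [277. 158.]
hub_top 0.58 [ 0.562 -0.195  0.119] [278. 155.]
hub_top 0.46 [ 0.727 -0.081 -0.001] [224. 204.]
{'time': 0.7, 'joints': array([-8.25965627e-02,  1.23783643e-01,  1.65028659e+00, -1.71465446e-06,
        1.36745950e+00, -8.25946098e-02]), 'joint_velocities': array([-6.12489241e-04, -1.15382391e-03, -2.36945314e-04,  4.30272583e-05,
        6.41946298e-04, -5.00506635e-04]), 'tau': array([ 2.56563808e-04, -4.17426002e+01, -3.60141134e+01,  7.75510655e-02,
        4.24914784e-02, -7.14228378e-06]), 'tool_pos': array([ 6.50001269e-01, -2.72999477e-05,  2.92274745e-01]), 'eef_rot': array([2.45465657e-05, 7.07107349e-01, 7.07106213e-01, 1.96927283e-05]), 'contact_force': array([ 0.29680837,  0.84611897, -0.5762327 ]), 'wrist_torque': array([ 0.02980353, -0.01326587, -0.01950161]), 'grip_width': 0.09528226499180173}
```

View pics/scene0.png

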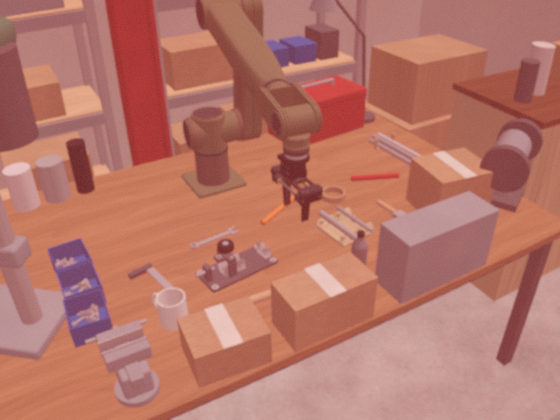

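View pics/side0.png

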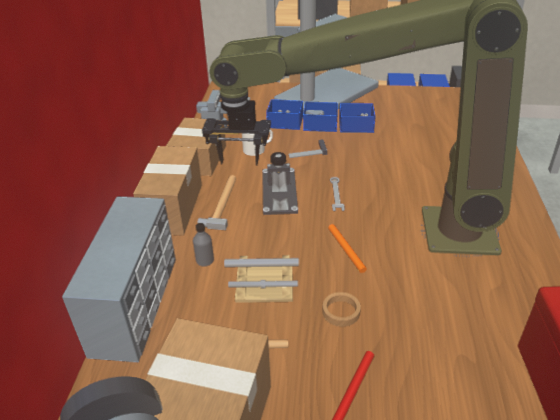

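```bash
python3 - <<'E'
from h import *
p=cams.get_image("side"); im=p["image"]
c=np.vstack([cv2.resize(im[140:225,230:360],(780,510),interpolation=3)]);cv2.imwrite("pics/cj.png",c)
c=cv2.resize(im[240:320,200:330],(780,480),interpolation=3);cv2.imwrite("pics/cr.png",c)
for (u,v) in [(225,262),(298,262),(229,284),(297,284)]: print(u,v,np.round(atz(p,u,v,0.05),3))
q=cams.get_image("wrist");cv2.imwrite("pics/w0.png",q["image"]);print(np.round(q["cam_to_world"],3).tolist(),q["k1"],np.round(q["K"],1).tolist())
for t in ["shaft","thin_shaft","jig","stop_face","knob_mid","hub_top"]:
        for r in cams.place_of(q,t)[:3]:
            W=w(q,r["xyz"]);print(t,round(r["p"],2),np.round(W,3),np.round(proj(q,W)))
E
```

```text
225 262 [0.663 0.237 0.05 ]
298 262 [0.468 0.222 0.05 ]
229 284 [0.638 0.317 0.05 ]
297 284 [0.465 0.304 0.05 ]
[[1.0, 0.0, -0.001, 0.651], [-0.0, 0.965, 0.263, 0.074], [0.001, -0.263, 0.965, 0.385], [0.0, 0.0, 0.0, 1.0]] -0.008907392621903838 [[304.2, 0.0, 281.0], [0.0, 304.2, 204.4], [0.0, 0.0, 1.0]]
shaft 0.63 [0.335 0.109 0.011] [ 9. 91.]
jig 0.7 [ 0.566 -0.191 -0.005] [223. 308.]
stop_face 0.46 [ 0.566 -0.195 -0.006] [223. 311.]
```

View pics/cj.png

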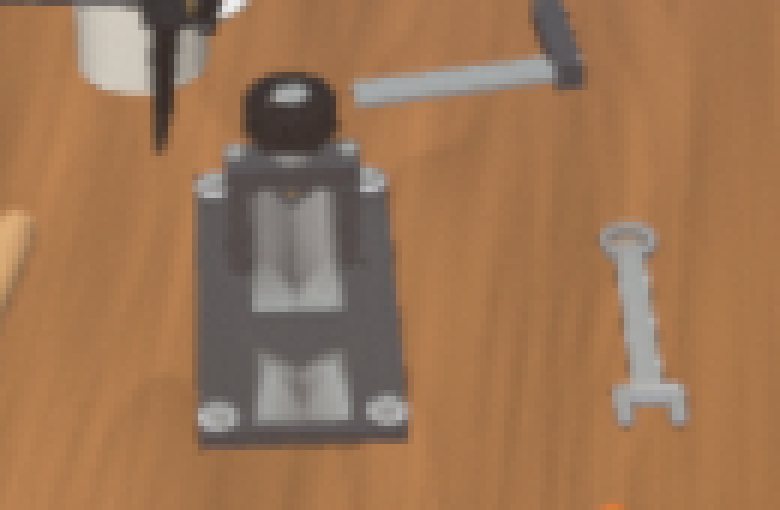

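View pics/cr.png

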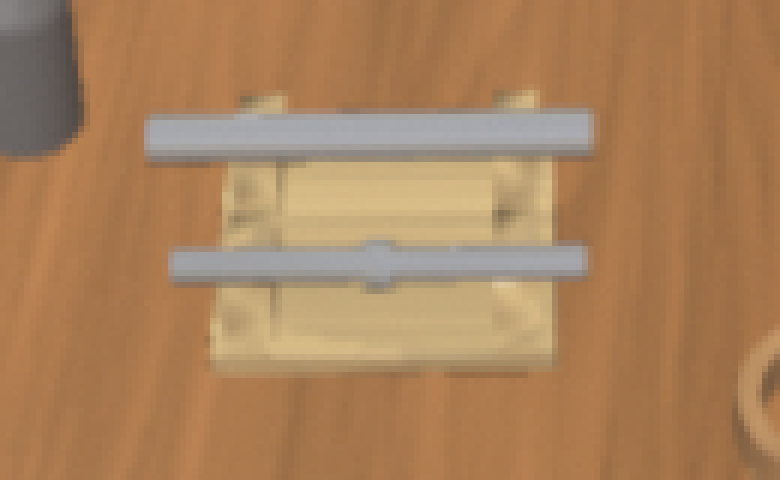

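View pics/w0.png

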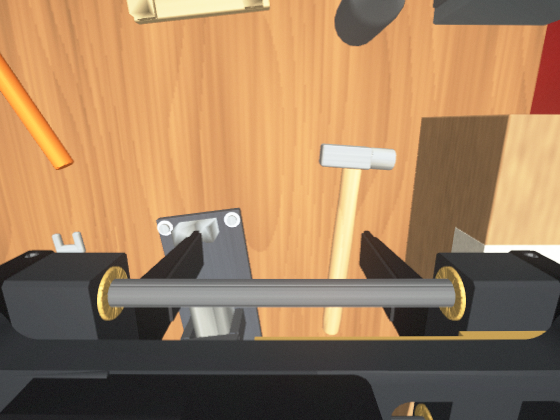

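Candidates in the side picture: the plain thick grey rod on the rest at (262,263), the rod with a collar on the rest at (263,284), which is thin_shaft, the orange rod at (346,247), and the red rod at (355,387). I choose the rod at (262,263): the crop shows it thick, plain and grey. The jig's open end points towards world +y. Next I go above the rod.

```bash
python3 -m jog '[-0.0057,0.0153,0,0,0,6,1,-0.0057,0.0153,0,0,0,6,1,-0.0057,0.0153,0,0,0,6,1,-0.0057,0.0153,0,0,0,6,1,-0.0057,0.0153,0,0,0,6,1]' 
python3 -m jog '[-0.0057,0.0153,0,0,0,6,1,-0.0057,0.0153,0,0,0,6,1,-0.0057,0.0153,0,0,0,6,1,-0.0057,0.0153,0,0,0,6,1,-0.0057,0.0153,0,0,0,6,1]' 
python3 -m jog '[-0.0057,0.0153,0,0,0,6,1,-0.0057,0.0153,0,0,0,6,1,-0.0057,0.0153,0,0,0,6,1,-0.0057,0.0153,0,0,0,6,1,-0.0057,0.0153,0,0,0,6,1]' 
python3 -m jog '[0,0,0,0,0,0,1,0,0,0,0,0,0,1]' 
python3 - <<'E'
from h import *
q=cams.get_image("wrist");cv2.imwrite("pics/w1.png",q["image"]);print(np.round(q["cam_to_world"],3).tolist())
print(readout.state()["joints"])
for t in ["shaft","thin_shaft"]:
        for r in cams.place_of(q,t)[:3]:
            W=w(q,r["xyz"]);print(t,round(r["p"],2),np.round(W,3),np.round(proj(q,W)))
E
```

```text
time: 1.52
tool_pos: [0.6212, 0.0771, 0.2923]
eef_rot: [0.0, 0.498, 0.867, 0.0]
contact_force: [0.0, 0.4, 0.6]
grip_width: 0.0948
time: 1.93
tool_pos: [0.5927, 0.1537, 0.2924]
eef_rot: [0.0, 0.256, 0.967, 0.0]
contact_force: [-0.3, 0.3, 0.1]
grip_width: 0.0951
time: 2.35
tool_pos: [0.5641, 0.2302, 0.2923]
eef_rot: [0.0, -0.003, 1.0, 0.0]
contact_force: [0.2, -0.0, 0.4]
grip_width: 0.0952
time: 2.52
tool_pos: [0.5643, 0.2299, 0.2923]
eef_rot: [0.0, 0.0, 1.0, -0.0]
contact_force: [0.1, 0.3, 0.0]
grip_width: 0.0951
[[0.0, -0.964, -0.265, 0.491], [1.0, 0.001, -0.0, 0.23], [0.001, -0.265, 0.964, 0.385], [0.0, 0.0, 0.0, 1.0]]
[ 2.97980056e-01  3.52692383e-02  1.74417552e+00 -4.92980545e-04
  1.36210637e+00 -1.27134702e+00]
shaft 0.73 [0.567 0.217 0.04 ] [270. 189.]
thin_shaft 0.56 [0.556 0.297 0.036] [338. 179.]
```

View pics/w1.png

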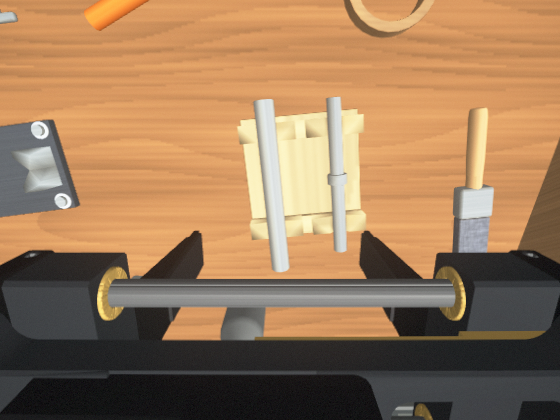

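The left plain rod runs from (263,101) to (280,270). The right rod, with its collar at (338,179), is the bystander.

```bash
python3 - <<'E'
from h import *
q=cams.get_image("wrist");im=q["image"]
hsv=cv2.cvtColor(im,cv2.COLOR_BGR2HSV)
rows=[120,135,150,165,180,195,210,225,240,255,263]
P=[]
for v in rows:
    m=hsv[v,:,1]<60; u0=int(263+(v-101)*18/169)
    a=b=u0
    while m[a-1]:a-=1
    while m[b+1]:b+=1
    A=atz(q,(a+b)/2,v,0.042);P.append(A);print(v,a,b,np.round(A,4))
P=np.array(P);f=np.polyfit(P[:,0],P[:,1],1);print("slope deg",np.degrees(np.arctan(f[0])))
for u in(264,281):
    s=hsv[:,u,1]<60
    print(u,[i for i in range(85,285) if s[i]!=s[i-1]])
for uv in [(264,100),(281,271)]: print(np.round(atz(q,*uv,0.042),4))
print("y at x=.57",np.polyval(f,.57))
E
```

```text
120 257 276 [0.4904 0.2133 0.042 ]
135 258 277 [0.5063 0.2142 0.042 ]
150 260 287 [0.5226 0.2206 0.042 ]
165 262 280 [0.5394 0.2177 0.042 ]
180 263 290 [0.5566 0.2238 0.042 ]
195 265 283 [0.5742 0.2208 0.042 ]
210 267 291 [0.5923 0.2265 0.042 ]
225 269 286 [0.6109 0.2247 0.042 ]
240 271 287 [0.6301 0.2264 0.042 ]
255 272 288 [0.6498 0.2275 0.042 ]
263 273 289 [0.6605 0.2287 0.042 ]
slope deg 4.856309057320811
264 [99, 190, 211, 212, 214, 216, 279]
281 [117, 121, 137, 138, 141, 158, 159, 160, 162, 163, 169, 272, 279]
[0.4698 0.2109 0.042 ]
[0.6714 0.2287 0.042 ]
y at x=.57 0.22170290900346795
```

```bash
python3 -m jog '[0.004,-0.003,-0.03,0,0,2.5,0.65,0.004,-0.003,-0.03,0,0,2.5,0.65,0.004,-0.0035,-0.03,0,0,0,0.65,0,0,-0.03,0,0,0,0.65,0,0,0,0,0,0,0.65]' 
python3 - <<'E'
from h import *
q=cams.get_image("wrist");cv2.imwrite("pics/w2.png",q["image"])
s=readout.state();print(s["tool_pos"],s["grip_width"])
E
```

```text
time: 3.13
tool_pos: [0.5731, 0.2179, 0.1648]
eef_rot: [-0.006, -0.043, 0.999, -0.001]
contact_force: [-2.1, -0.3, -1.2]
grip_width: 0.0673
[0.57446784 0.21855539 0.16818294] 0.0646161774342305
```

View pics/w2.png

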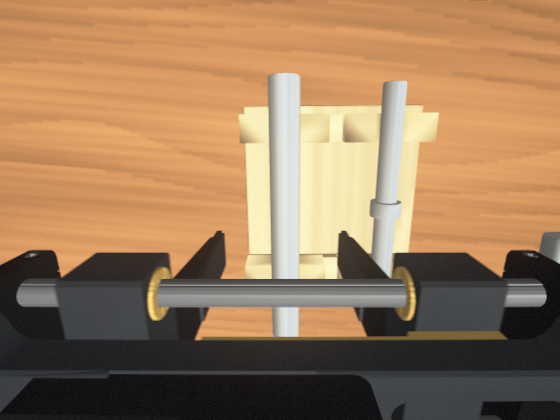

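```bash
python3 -m jog '[0,0.001,-0.025,0,0,0,0.65,0,0,-0.025,0,0,0,0.65,0,0,-0.015,0,0,0,0.65,0,0,-0.008,0,0,0,0.65,0,0,0,0,0,0,0.65]' 
python3 - <<'E'
from h import *
q=cams.get_image("wrist");cv2.imwrite("pics/w3.png",q["image"])
s=readout.state();print(s["tool_pos"],s["grip_width"],s["contact_force"])
E
```

```text
time: 3.6
tool_pos: [0.5766, 0.2208, 0.0993]
eef_rot: [-0.0, -0.043, 0.999, -0.0]
contact_force: [0.1, -0.6, -0.2]
grip_width: 0.0618
[0.57721448 0.22103882 0.10051577] 0.061836539233542216 [0.67994319 0.08846699 0.72099546]
```

View pics/w3.png

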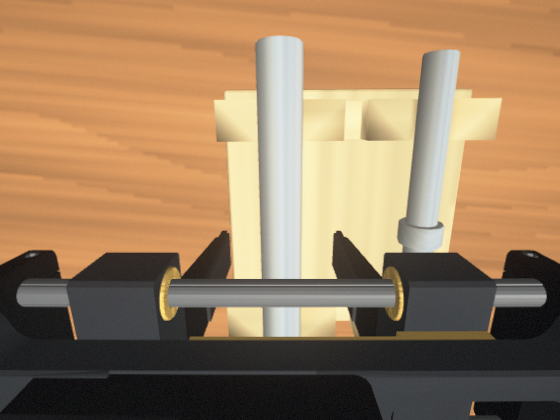

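```bash
python3 -m jog '[0,0,-0.001,0,0,0,0.4,0,0,0,0,0,0,0.2,0,0,0,0,0,0,0.1,0,0,0,0,0,0,0.1,0,0,0,0,0,0,0.1]' 40
python3 -m jog '[0,0,0.01,0,0,0,0.1,0,0,0.02,0,0,0,0.1,0,0,0.03,0,0,0,0.1,0,0,0.03,0,0,0,0.1,0,0,0,0,0,0,0.1]'
python3 -m jog '[0,0,0.03,0,0,0,0.1,0,0,0.02,0,0,0,0.1,0,0,0,0,0,0,0.1]'
python3 - <<'E'
from h import *
s=readout.state();print(s["tool_pos"],s["grip_width"],s["contact_force"],s["wrist_torque"])
q=cams.get_image("wrist");cv2.imwrite("pics/w4.png",q["image"])
q=cams.get_image("side");cv2.imwrite("pics/s4.png",q["image"])
E
```

```text
time: 4.07
tool_pos: [0.5768, 0.2211, 0.099]
eef_rot: [0.001, -0.044, 0.999, 0.0]
contact_force: [-0.7, 0.4, 0.2]
grip_width: 0.0339
time: 4.48
tool_pos: [0.5799, 0.222, 0.1968]
eef_rot: [0.006, -0.044, 0.999, 0.001]
contact_force: [1.3, 0.7, 0.8]
grip_width: 0.0101
time: 4.73
tool_pos: [0.5787, 0.2217, 0.2446]
eef_rot: [0.005, -0.044, 0.999, 0.001]
contact_force: [0.5, 0.4, 1.0]
grip_width: 0.0095
[0.57870025 0.22166864 0.24462805] 0.009463873222732658 [0.45075185 0.37204147 1.04678384] [ 0.13147697 -0.09449409 -0.00830922]
```

View pics/w4.png

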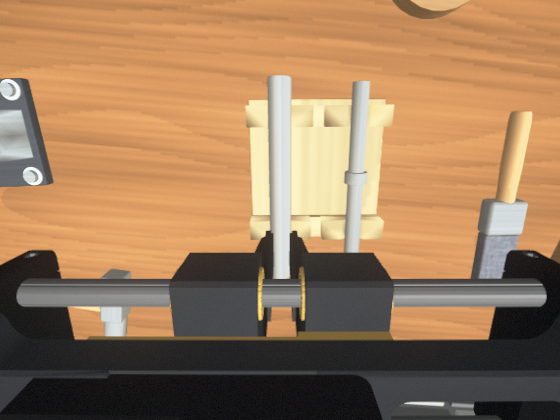

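View pics/s4.png

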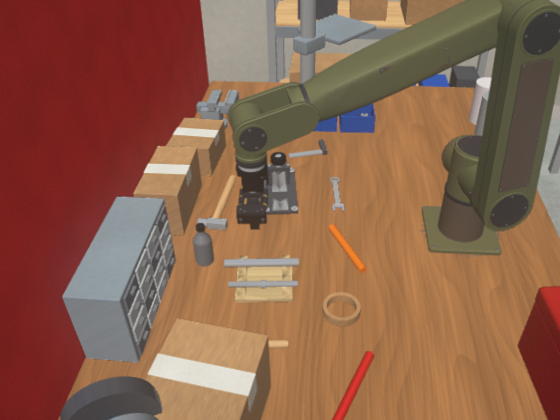

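The grip failed because I lifted before the fingers had closed. The shaft is still in its notch, running from (280,78) to (283,275). I open, go back down and wait longer.

```bash
python3 -m jog '[0,0,-0.02,0,0,0,0.6,0,0,-0.02,0,0,0,0.6,0,0,0,0,0,0,0.6,0,0,0,0,0,0,0.6,0,0,0,0,0,0,0.6]' 
python3 - <<'E'
from h import *
s=readout.state();print(s["tool_pos"],s["grip_width"])
q=cams.get_image("wrist");cv2.imwrite("pics/w5.png",q["image"]);im=q["image"]
hsv=cv2.cvtColor(im,cv2.COLOR_BGR2HSV)
for v in (90,110,120,160,200,220):
    m=hsv[v,:,1]<60;a=b=281
    while m[a-1]:a-=1
    while m[b+1]:b+=1
    print(v,a,b,np.round(atz(q,(a+b)/2,v,.042),4))
E
```

```text
time: 5.25
tool_pos: [0.5763, 0.2209, 0.1979]
eef_rot: [-0.001, -0.044, 0.999, -0.0]
contact_force: [-0.2, 0.0, 0.7]
grip_width: 0.0376
[0.5763017  0.22094746 0.19787467] 0.037586558280366646
90 267 293 [0.4802 0.2117 0.042 ]
110 267 293 [0.4949 0.213  0.042 ]
120 267 293 [0.5024 0.2136 0.042 ]
160 268 304 [0.5333 0.2212 0.042 ]
200 269 303 [0.5668 0.2243 0.042 ]
220 269 302 [0.5845 0.2255 0.042 ]
```

View pics/w5.png

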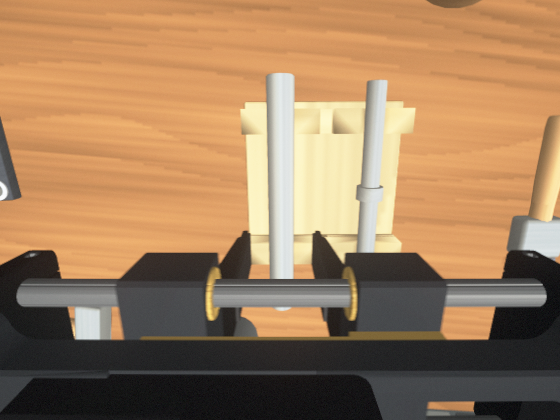

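```bash
python3 -m jog '[0,0,-0.015,0,0,0,0.6,0,0,-0.03,0,0,0,0.6,0,0,-0.03,0,0,0,0.6,0,0,-0.016,0,0,0,0.6,0,0,-0.008,0,0,0,0.6]' 
python3 -m jog '[0,0,0,0,0,0,0.1,0,0,0,0,0,0,0.1,0,0,0,0,0,0,0.1,0,0,0,0,0,0,0.1,0,0,0,0,0,0,0.1]' 40
python3 -m jog '[0,0,0,0,0,0,0.1,0,0,0,0,0,0,0.1,0,0,0,0,0,0,0.1,0,0,0,0,0,0,0.1,0,0,0,0,0,0,0.1]' 40
```

```text
time: 5.72
tool_pos: [0.5755, 0.2207, 0.0972]
eef_rot: [-0.002, -0.044, 0.999, -0.0]
contact_force: [-0.8, 0.5, 0.6]
grip_width: 0.0568
time: 6.13
tool_pos: [0.5775, 0.2213, 0.101]
eef_rot: [0.001, -0.044, 0.999, 0.0]
contact_force: [-0.1, -0.1, -0.1]
grip_width: 0.0292
time: 6.55
tool_pos: [0.5772, 0.2207, 0.1004]
eef_rot: [0.001, -0.044, 0.999, -0.0]
contact_force: [-0.8, -3.1, 5.9]
grip_width: 0.021
```

```bash
python3 -m jog '[0,0,0,0,0,0,0.1,0,0,0.015,0,0,0,0.1,0,0,0.03,0,0,0,0.1,0,0,0.03,0,0,0,0.1,0,0,0.025,0,0,0,0.1]' 
python3 -m jog '[0,0,0.02,0,0,0,0.1,0,0,0.02,0,0,0,0.1,0,0,0,0,0,0,0.1]' 
python3 - <<'E'
from h import *
s=readout.state();print(s["tool_pos"],s["eef_rot"],s["grip_width"],s["contact_force"],s["wrist_torque"])
q=cams.get_image("wrist");cv2.imwrite("pics/w6.png",q["image"])
q=cams.get_image("side");cv2.imwrite("pics/s6.png",q["image"])
for t in ["jig","stop_face","knob_mid","hub_top"]:
    for r in cams.place_of(q,t)[:2]: print(t,round(r["p"],2),np.round(w(q,r["xyz"]),4))
E
```

```text
time: 6.97
tool_pos: [0.5753, 0.2209, 0.1984]
eef_rot: [-0.002, -0.043, 0.999, 0.0]
contact_force: [1.2, 1.1, -5.7]
grip_width: 0.0214
time: 7.22
tool_pos: [0.5776, 0.2216, 0.2425]
eef_rot: [0.003, -0.044, 0.999, 0.001]
contact_force: [1.5, 1.5, -4.7]
grip_width: 0.0212
[0.5776196  0.2216097  0.24253748] [ 0.00266187 -0.04357134  0.99904627  0.00100159] 0.021179010200279878 [ 1.52974306  1.47406837 -4.67484562] [ 0.14295364 -0.26357904 -0.07649842]
jig 0.94 [ 0.5625 -0.1945  0.0006]
knob_mid 0.75 [ 0.5617 -0.1983  0.1018]
knob_mid 0.65 [ 0.3703 -0.1644 -0.0016]
hub_top 0.38 [ 0.5631 -0.1978  0.1055]
```

View pics/w6.png

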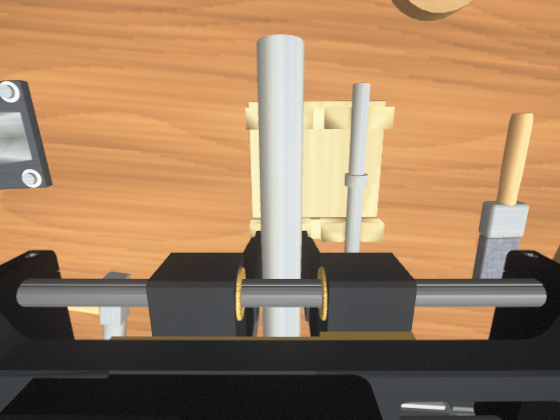

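View pics/s6.png

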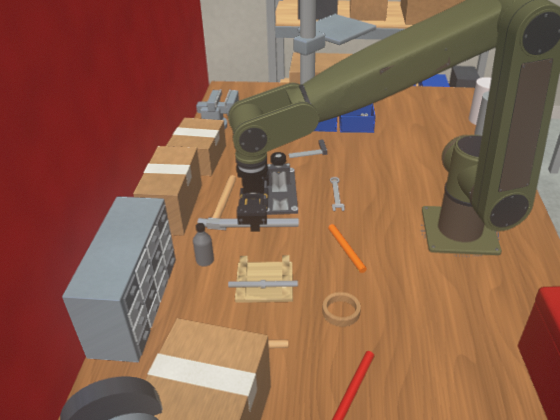

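```bash
python3 - <<'E'
from h import *
q=cams.get_image("wrist")
s=readout.state()
for uv in [(281,38),(281,44)]:
    e=atz(q,*uv,s["tool_pos"][2]-.059);print("end",e, np.linalg.norm(e[:2]-s["tool_pos"][:2]))
# w0 screws
q0=dict(q);q0["cam_to_world"]=np.array([[1.0, 0.0, -0.001, 0.651], [-0.0, 0.965, 0.263, 0.074], [0.001, -0.263, 0.965, 0.385],[0,0,0,1]])
a=atz(q0,165,227,.013);b=atz(q0,232,219,.013);print(a,b,np.degrees(np.arctan2(b[1]-a[1],b[0]-a[0])))
for uv in [(159,219),(239,209),(261,335)]: print(uv,atz(q0,*uv,.012))
c=atz(q,9,91,.013);d=atz(q,31,178,.013);print(c,d,np.degrees(np.arctan2(d[1]-c[1],d[0]-c[0])))
im=cv2.imread("pics/w0.png");cv2.imwrite("pics/w0c.png",cv2.resize(im[190:345,140:280],(700,775),interpolation=2)[:600])
E
```

```text
end [0.4659593  0.21097612 0.17758737] 0.10996883293638027
end [0.46841161 0.21119048 0.17758737] 0.10750716848650152
[ 0.50117753 -0.05767249  0.013     ] [ 0.58843034 -0.04680001  0.013     ] 7.102952282283322
(159, 219) [ 0.49412064 -0.04711801  0.012     ]
(239, 209) [ 0.59776114 -0.03372436  0.012     ]
(261, 335) [ 0.62256056 -0.22282013  0.012     ]
[ 0.49550434 -0.05540722  0.013     ] [ 0.58164106 -0.04427429  0.013     ] 7.364498585424548
```

View pics/w0c.png

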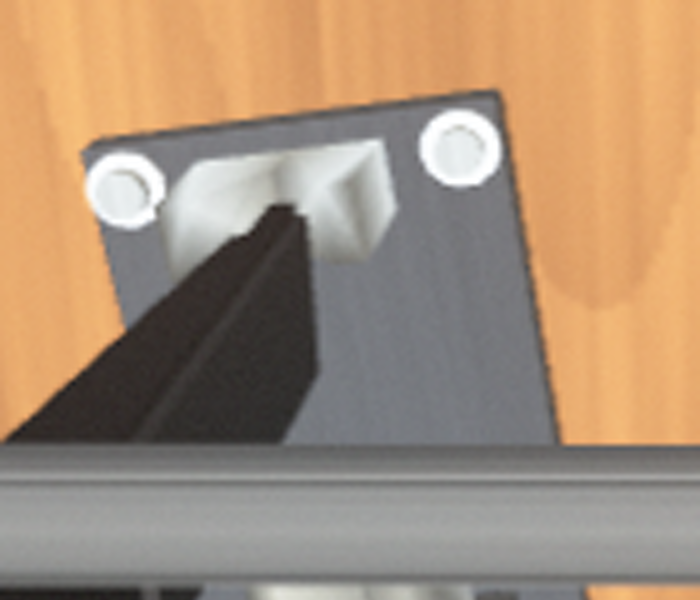

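```bash
python3 -m jog '[-0.0017,-0.0202,0,0,0,-5.85,0.1,-0.0017,-0.0202,0,0,0,-5.85,0.1,-0.0017,-0.0202,0,0,0,-5.85,0.1,-0.0017,-0.0202,0,0,0,-5.85,0.1,-0.0017,-0.0202,0,0,0,-5.85,0.1]' 
python3 -m jog '[-0.0017,-0.0202,0,0,0,-5.85,0.1,-0.0017,-0.0202,0,0,0,-5.85,0.1,-0.0017,-0.0202,0,0,0,-5.85,0.1,-0.0017,-0.0202,0,0,0,-5.85,0.1,-0.0017,-0.0202,0,0,0,-5.85,0.1]' 
python3 -m jog '[-0.0017,-0.0202,0,0,0,-5.85,0.1,-0.0017,-0.0202,0,0,0,-5.85,0.1,-0.0017,-0.0202,0,0,0,-5.85,0.1,-0.0017,-0.0202,0,0,0,-5.85,0.1,-0.0017,-0.0202,0,0,0,-5.85,0.1]' 
python3 -m jog '[0,0,0,0,0,0,0.1,0,0,0,0,0,0,0.1]'
python3 - <<'E'
from h import *
s=readout.state();print(s["tool_pos"],s["eef_rot"],s["joints"],s["grip_width"],s["contact_force"],s["wrist_torque"])
for n in ("wrist","side","scene"):
    q=cams.get_image(n);cv2.imwrite(f"pics/{n}7.png",q["image"])
    for t in ["jig","stop_face","knob_mid","hub_top","shaft"]:
        for r in cams.place_of(q,t)[:2]: print(n,t,round(r["p"],2),np.round(w(q,r["xyz"]),4))
E
```

```text
time: 7.98
tool_pos: [0.5674, 0.1191, 0.238]
eef_rot: [-0.001, 0.212, 0.977, -0.0]
contact_force: [-0.1, -0.3, -5.9]
grip_width: 0.0214
time: 8.4
tool_pos: [0.5589, 0.018, 0.2381]
eef_rot: [-0.001, 0.452, 0.892, -0.0]
contact_force: [-0.7, -0.9, -5.4]
grip_width: 0.0215
time: 8.82
tool_pos: [0.5504, -0.0829, 0.2381]
eef_rot: [-0.001, 0.663, 0.749, -0.0]
contact_force: [-0.1, 0.7, -5.6]
grip_width: 0.0212
time: 8.98
tool_pos: [0.5505, -0.0827, 0.2383]
eef_rot: [-0.001, 0.661, 0.75, -0.0]
contact_force: [-0.1, -0.1, -6.5]
grip_width: 0.0211
[ 0.55053512 -0.08271668  0.23827995] [-8.24765589e-04  6.61365344e-01  7.50063436e-01 -2.08889116e-04] [-2.45710291e-01 -4.07810987e-02  1.91277891e+00  4.04054121e-04
  1.27125210e+00 -3.71350315e-01] 0.021088042688660085 [-0.11648974 -0.08568857 -6.53203673] [ 0.01785873 -0.01779764  0.03421278]
wrist shaft 0.7 [ 0.5515 -0.0726  0.1723]
side jig 0.67 [ 5.625e-01 -1.929e-01  3.000e-04]
side stop_face 0.55 [ 0.5488 -0.073   0.1775]
side knob_mid 0.55 [ 0.5616 -0.1986  0.104 ]
side hub_top 0.6 [ 0.5654 -0.1957  0.1184]
side hub_top 0.59 [ 0.3523  0.3445 -0.0011]
side shaft 0.95 [0.3135 0.5702 0.0089]
side shaft 0.74 [0.3413 0.1093 0.0105]
```

View pics/wrist7.png

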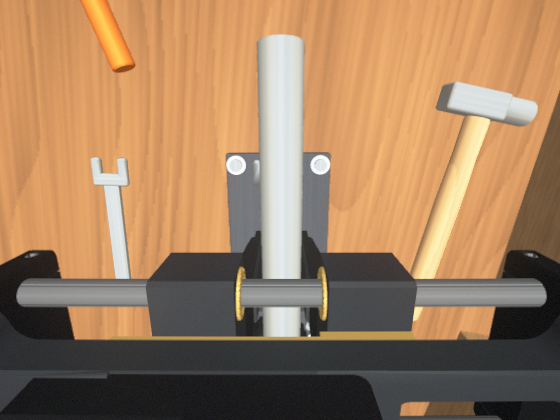

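View pics/side7.png

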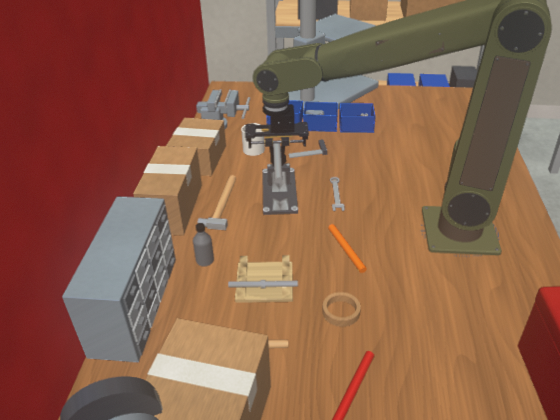

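View pics/scene7.png

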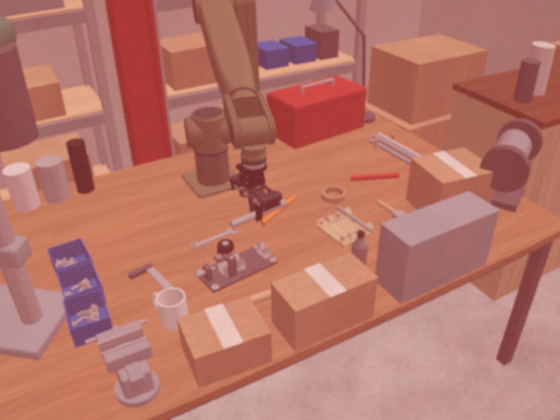

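```bash
python3 - <<'E'
from h import *
q=cams.get_image("wrist");s=readout.state();im=q["image"]
g=cv2.cvtColor(im,cv2.COLOR_BGR2GRAY)
c=cv2.HoughCircles(g,cv2.HOUGH_GRADIENT,1.5,40,param1=80,param2=15,minRadius=7,maxRadius=13)
c=[x for x in c[0] if 140<x[1]<190];print(c)
P=sorted([atz(q,x[0],x[1],.014) for x in c],key=lambda p:p[0])
for p in P:print(p)
cv2.imwrite("pics/c7.png",cv2.resize(im[130:260,200:360],(800,650),interpolation=2)[:600])
a,b=P[0],P[-1];th=np.arctan2(b[1]-a[1],b[0]-a[0]);print(np.degrees(th))
d=np.array([-np.sin(th),np.cos(th)]);n=np.array([np.cos(th),np.sin(th)])
m=(a+b)[:2]/2
print("tcp along d from screwline",(s["tool_pos"][:2]-m)@d,"lateral",(s["tool_pos"][:2]-m)@n)
r=s["eef_rot"];print("psi",np.degrees(2*np.arctan2(r[2],r[1]))-90)
for (u,v) in [(229,153),(330,153)]:
    p=atz(q,u,v,.012);print(p,(s["tool_pos"]-p)[:2]@d)
E
```

```text
[array([234.75, 165.75,  10.3 ], dtype=float32), array([318.75, 165.75,  10.3 ], dtype=float32), array([456.75, 170.25,  12.1 ], dtype=float32)]
[ 0.50034528 -0.0590045   0.014     ]
[ 0.58757474 -0.04792311  0.014     ]
[ 0.73274794 -0.03415047  0.014     ]
6.104229045603422
tcp along d from screwline -0.028311144063709485 lateral -0.06895996614309008
psi 7.245768579679179
[ 0.49297844 -0.04680184  0.012     ] -0.04122798634781747
[ 0.59738597 -0.03353348  0.012     ] -0.04331868684598869
```

View pics/c7.png

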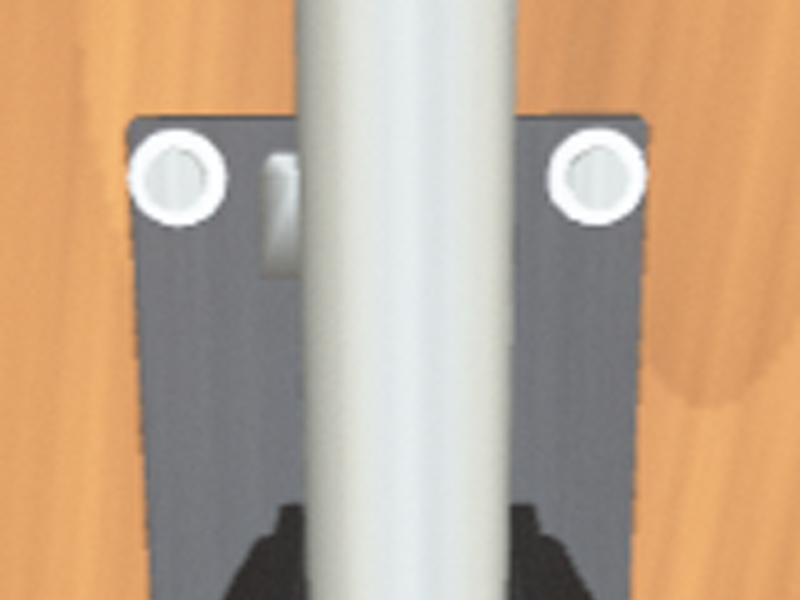

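```bash
python3 - <<'E'
from h import *
q=cams.get_image("wrist");s=readout.state()
T=np.array(q["cam_to_world"]);t=np.radians(7.245);n=np.array([np.cos(t),np.sin(t)]);d=np.array([-n[1],n[0]])
print(np.round(T,4));print("cam lat/long",(T[:2,3]-s["tool_pos"][:2])@n,(T[:2,3]-s["tool_pos"][:2])@d)
# project TCP axis points
for z in(.179,.1,.014): print(z,proj(q,np.r_[s["tool_pos"][:2]+0.03*d,z]))
im=q["image"];hsv=cv2.cvtColor(im,cv2.COLOR_BGR2HSV)
for v in (60,90,120):
    m=hsv[v,:,1]<60;a=b=281
    while m[a-1]:a-=1
    while m[b+1]:b+=1
    print(v,a,b)
p=cams.get_image("side");print(proj(p,s["tool_pos"]))
im=p["image"];cv2.imwrite("pics/side8c.png",cv2.resize(im[110:225,230:330],(600,690),interpolation=2)[:600])
E
```

```text
[[ 9.920e-01 -1.215e-01 -3.380e-02  5.425e-01]
 [ 1.261e-01  9.570e-01  2.611e-01 -8.500e-03]
 [ 7.000e-04 -2.633e-01  9.647e-01  3.318e-01]
 [ 0.000e+00  0.000e+00  0.000e+00  1.000e+00]]
cam lat/long 0.000909891113368889 0.07406225919884654
0.179 [279.09712775 208.76902355]
0.1 [279.65708987 180.44971092]
0.014 [279.96173605 165.04871431]
60 258 303
90 258 303
120 259 302
[276.78114376 140.79072866]
```

View pics/side8c.png

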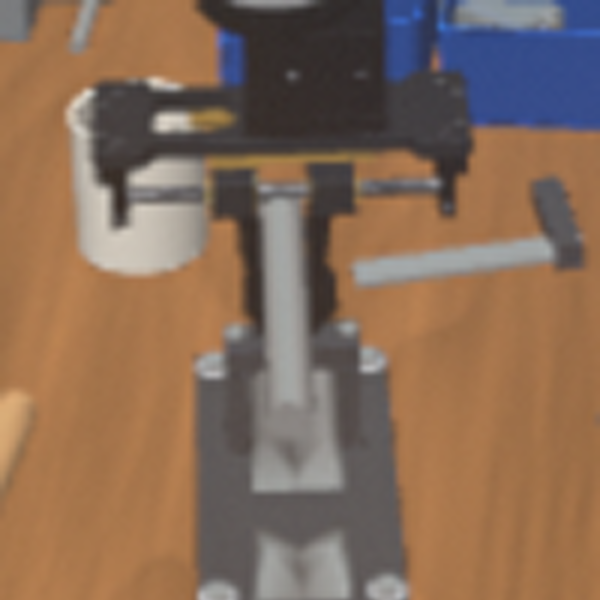

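```bash
python3 -m jog '[-0.0048,0.0084,0,0,0,0,0.1,0,0,-0.03,0,0,0,0.1,0,0,-0.03,0,0,0,0.1,0,0,-0.025,0,0,0,0.1,0,0,-0.019,0,0,0,0.1]' 
python3 -m jog '[0,0,0,0,0,0,0.1]'
python3 - <<'E'
from h import *
s=readout.state();print(s["tool_pos"],s["contact_force"],s["wrist_torque"])
q=cams.get_image("wrist");cv2.imwrite("pics/w9.png",q["image"])
p=cams.get_image("side");im=p["image"];cv2.imwrite("pics/side9c.png",cv2.resize(im[130:220,240:330],(600,600),interpolation=2)[:600])
p=cams.get_image("scene");im=p["image"];cv2.imwrite("pics/scene9c.png",cv2.resize(im[190:300,180:310],(709,600),interpolation=2))
E
```

```text
time: 10.45
tool_pos: [0.5447, -0.0727, 0.1328]
eef_rot: [-0.001, 0.661, 0.75, -0.001]
contact_force: [-0.4, 0.0, -6.1]
grip_width: 0.0209
time: 10.53
tool_pos: [0.5426, -0.0723, 0.1301]
eef_rot: [-0.005, 0.661, 0.75, -0.002]
contact_force: [-1.1, -0.3, -6.5]
grip_width: 0.0213
[ 0.54257913 -0.07232395  0.13006397] [-1.07726606 -0.28580667 -6.54147238] [-0.03341175  0.10056278  0.02574579]
```

View pics/w9.png

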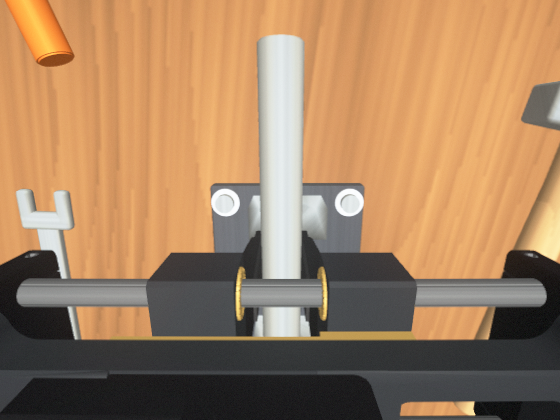

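View pics/side9c.png

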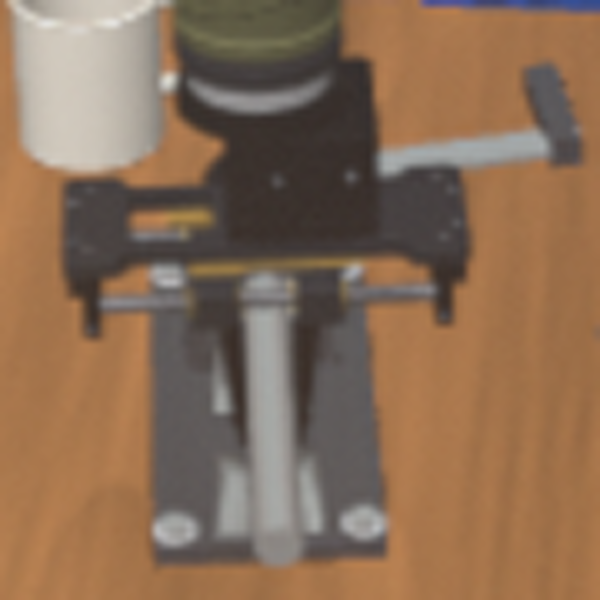

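View pics/scene9c.png

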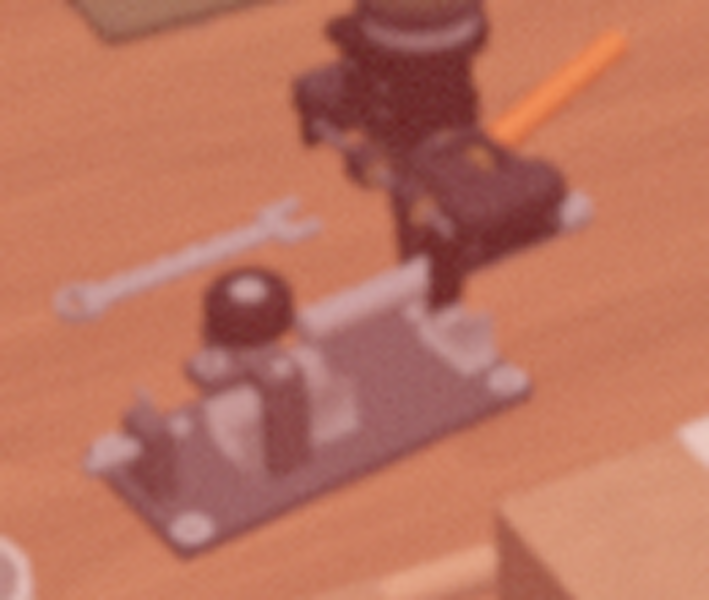

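```bash
python3 -m jog '[0,0,0,0,0,0,0.1,0,0,0,0,0,0,0.1]'
python3 - <<'E'
from h import *
s=readout.state();print(s["tool_pos"],s["contact_force"],s["wrist_torque"])
q=cams.get_image("wrist");im=q["image"];cv2.imwrite("pics/w10c.png",cv2.resize(im[160:260,200:360],(800,500),interpolation=2))
t=np.radians(7.245);n=np.array([np.cos(t),np.sin(t)]);d=np.array([-n[1],n[0]])
for z in(.075,.014): print(z,proj(q,np.r_[s["tool_pos"][:2]+0.05*d,z]))
E
```

```text
time: 10.85
tool_pos: [0.5476, -0.0738, 0.1377]
eef_rot: [0.002, 0.661, 0.75, 0.001]
contact_force: [-0.1, -0.3, -5.9]
grip_width: 0.0208
[ 0.54756461 -0.07383853  0.13765043] [-0.09987382 -0.32688887 -5.91540267] [-0.0388793   0.0034287   0.08303323]
0.075 [278.66840174 169.82544807]
0.014 [278.93179008 156.43676601]
```

View pics/w10c.png

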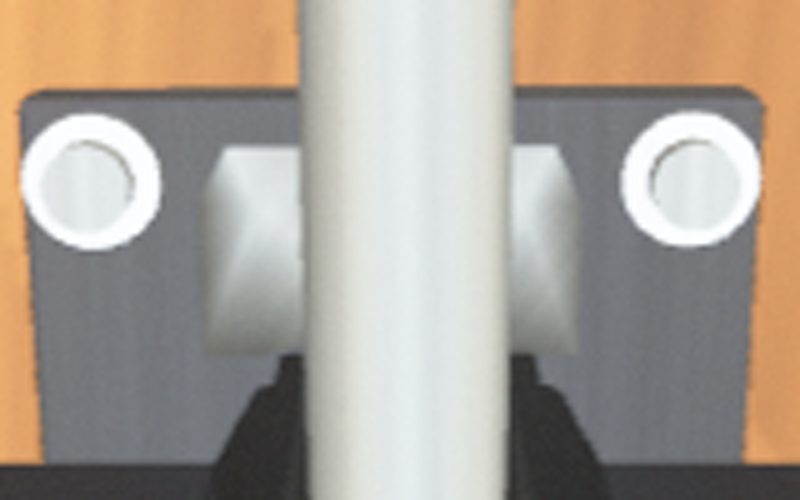

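```bash
python3 -m jog '[0.0003,-0.002,0,0,0,0,0.1,0.0005,-0.004,-0.002,0,0,0,0.1,0.0003,-0.0024,-0.004,0,0,0,0.1,0,0,-0.006,0,0,0,0.1,0,0,-0.005,0,0,0,0.1]'
python3 -m jog '[0,0,-0.004,0,0,0,0.1,0,0,-0.003,0,0,0,0.1,0,0,-0.002,0,0,0,0.1,0,0,0,0,0,0,0.1,0,0,0,0,0,0,0.1]'
python3 - <<'E'
from h import *
s=readout.state();print(s["tool_pos"],s["contact_force"],s["wrist_torque"])
q=cams.get_image("wrist");im=q["image"];cv2.imwrite("pics/w11c.png",cv2.resize(im[160:260,200:360],(800,500),interpolation=2))
p=cams.get_image("scene");im=p["image"];cv2.imwrite("pics/scene11c.png",cv2.resize(im[190:300,180:310],(709,600),interpolation=2))
s=readout.state();print(s["tool_pos"],s["contact_force"],s["wrist_torque"])
E
```

```text
time: 11.32
tool_pos: [0.5471, -0.0823, 0.1174]
eef_rot: [-0.0, 0.661, 0.75, -0.0]
contact_force: [0.4, 0.3, -5.8]
grip_width: 0.0211
time: 11.73
tool_pos: [0.5473, -0.0819, 0.1091]
eef_rot: [-0.0, 0.661, 0.75, -0.0]
contact_force: [0.0, -0.2, -6.7]
grip_width: 0.0208
[ 0.54729438 -0.0819425   0.10914281] [ 0.02087657 -0.19340281 -6.67104273] [-0.01382056 -0.03456482 -0.04279594]
[ 0.54755256 -0.08200887  0.10957915] [ 0.48984061 -0.75338512 -5.79130876] [-0.07974166 -0.00364235 -0.01607647]
```

View pics/w11c.png

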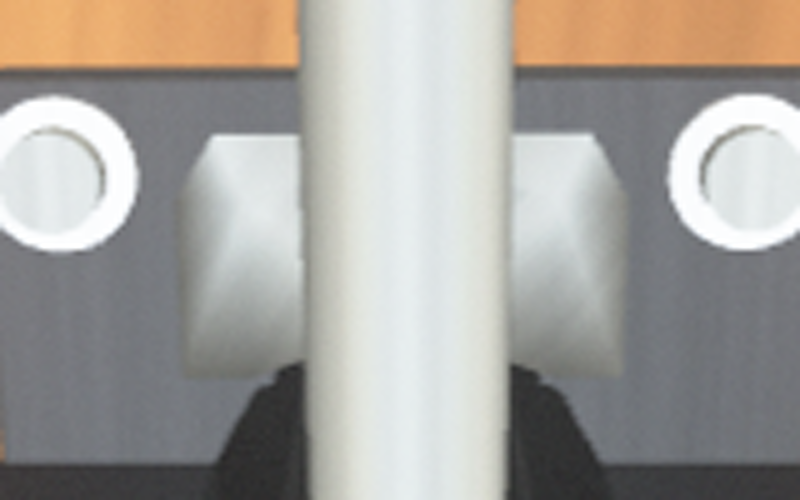

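View pics/scene11c.png

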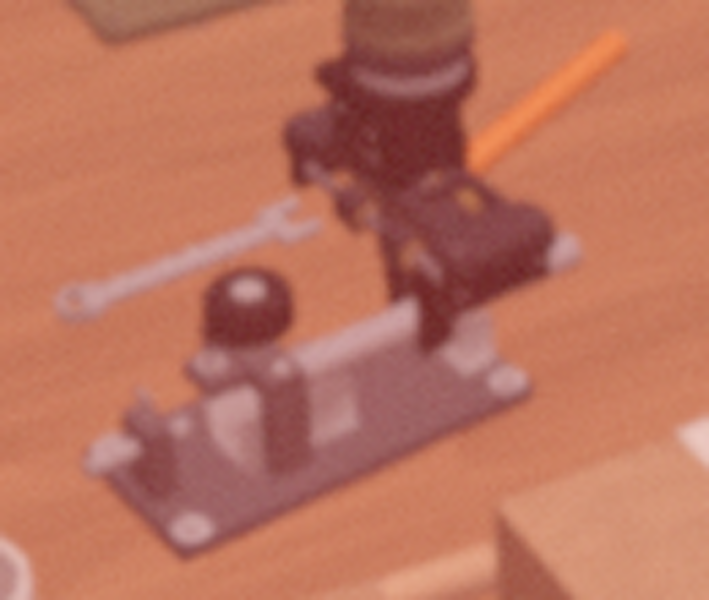

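```bash
python3 - <<'E'
from h import *
q=cams.get_image("wrist");s=readout.state()
t=np.radians(7.245);n=np.array([np.cos(t),np.sin(t)]);d=np.array([-n[1],n[0]])
c=s["tool_pos"][:2]
for off in (.010,.015):
  for z in (.031,.046,.06,.08): print(off,z,(proj(q,np.r_[c+off*d-.013*n,z])-[200,160])*5)
for gx in (.010,.015,.02): print("blockedge if at",gx,(proj(q,np.r_[c+gx*d-.024*n,.046])-[200,160])*5, "far",(proj(q,np.r_[c+(gx+.02)*d-.024*n,.046])-[200,160])*5)
print(c)
E
```

```text
0.01 0.031 [287.69407474 361.98453862]
0.01 0.046 [277.71652015 409.97785902]
0.01 0.06 [266.71607754 462.9005381 ]
0.01 0.08 [247.18645606 556.88040304]
0.015 0.031 [286.83996816 322.38355165]
0.015 0.046 [276.7065661  367.31464191]
0.015 0.06 [265.51866858 416.92938439]
0.015 0.08 [245.61548853 505.21456648]
blockedge if at 0.01 [177.80582694 409.98278083] far [170.4190815  235.14981331]
blockedge if at 0.015 [175.99826762 367.32187199] far [168.50560771 189.64528553]
blockedge if at 0.02 [174.16493513 323.97270564] far [166.5644558  143.39088268]
[ 0.54755454 -0.08204561]
```

```bash
python3 -m jog '[0.0002,-0.0015,0,0,0,0,0.1,0.0002,-0.0015,-0.001,0,0,0,0.1,0,0,-0.001,0,0,0,0.1,0,0,-0.001,0,0,0,0.1]'
python3 -m jog '[0,0,-0.0005,0,0,0,0.1,0,0,-0.0005,0,0,0,0.1,0,0,0,0,0,0,0.1]'
python3 - <<'E'
from h import *
s=readout.state();print(s["tool_pos"],s["contact_force"],s["wrist_torque"])
E
```

```text
time: 12.22
tool_pos: [0.5477, -0.0852, 0.1064]
eef_rot: [0.0, 0.661, 0.75, -0.0]
contact_force: [-3.0, -0.5, 3.3]
grip_width: 0.0212
time: 12.47
tool_pos: [0.5478, -0.0852, 0.1064]
eef_rot: [-0.0, 0.661, 0.75, -0.0]
contact_force: [-4.5, -0.8, 4.2]
grip_width: 0.0213
[ 0.54779227 -0.08519921  0.10640749] [-4.48733415 -0.84623788  4.23680168] [0.00258365 0.85614851 0.03880993]
```

```bash
python3 -m jog '[-0.0007,-0.0001,0,0,0,0,0.1,-0.0006,0,0,0,0,0,0.1,0,0,0,0,0,0,0.1]'
python3 - <<'E'
from h import *
s=readout.state();print(s["tool_pos"],s["contact_force"],s["wrist_torque"])
E
```

```text
time: 12.72
tool_pos: [0.5471, -0.0853, 0.1059]
eef_rot: [0.001, 0.661, 0.75, 0.001]
contact_force: [-0.3, 0.5, 1.4]
grip_width: 0.0212
[ 0.54708221 -0.08527242  0.10594325] [-0.28785944  0.50320105  1.40812772] [-0.07044797  0.10173286 -0.01394863]
```

```bash
python3 -m jog '[0,0,-0.0005,0,0,0,0.1,0,0,-0.0005,0,0,0,0.1,0,0,0,0,0,0,0.1]'
python3 - <<'E'
from h import *
s=readout.state();print(s["tool_pos"],s["contact_force"],s["wrist_torque"])
E
```

```text
time: 12.97
tool_pos: [0.5472, -0.0853, 0.1059]
eef_rot: [0.001, 0.661, 0.75, 0.0]
contact_force: [-4.1, -0.2, 7.0]
grip_width: 0.0212
[ 0.54717607 -0.08529215  0.10588395] [-4.12074608 -0.22052977  7.0360884 ] [ 0.05499789  0.6642595  -0.03510591]
```

```bash
python3 -m jog '[-0.0006,-0.0001,0,0,0,0,0.1,-0.0006,-0.0001,0,0,0,0,0.1,0,0,0,0,0,0,0.1]'
python3 - <<'E'
from h import *
s=readout.state();print(s["tool_pos"],s["contact_force"],s["wrist_torque"])
E
```

```text
time: 13.22
tool_pos: [0.5469, -0.0853, 0.1059]
eef_rot: [0.002, 0.661, 0.75, 0.001]
contact_force: [1.9, 1.0, 4.9]
grip_width: 0.0215
[ 0.54688944 -0.08530901  0.1058929 ] [1.86611964 1.0444722  4.9304679 ] [ 0.36307728 -0.31271445 -0.01349515]
```

```bash
python3 -m jog '[0.0004,0,0.0008,0,0,0,0.1,0.0005,-0.004,0,0,0,0,0.1,0.0008,-0.006,0,0,0,0,0.1,0.0008,-0.006,0,0,0,0,0.1,0,0,0,0,0,0,0.1]'
python3 - <<'E'
from h import *
s=readout.state();print(s["tool_pos"],s["contact_force"],s["wrist_torque"])
E
```

```text
time: 13.63
tool_pos: [0.549, -0.1009, 0.1059]
eef_rot: [0.0, 0.661, 0.75, 0.002]
contact_force: [2.8, 5.1, 4.0]
grip_width: 0.0209
[ 0.5489894  -0.10085722  0.10593339] [2.84383759 5.12143313 3.95192358] [ 0.77047209 -0.52129978  0.02092562]
```

```bash
python3 -m jog '[0.0012,-0.006,0.0003,0,0,0,0.1,0.0009,-0.006,0,0,0,0,0.1,0.0008,-0.006,0,0,0,0,0.1,0.0008,-0.006,0,0,0,0,0.1,0,0,0,0,0,0,0.1]'
python3 - <<'E'
from h import *
s=readout.state();print(s["tool_pos"],s["contact_force"],s["wrist_torque"])
p=cams.get_image("scene");im=p["image"];cv2.imwrite("pics/scene12c.png",cv2.resize(im[190:300,180:310],(709,600),interpolation=2))
q=cams.get_image("wrist");cv2.imwrite("pics/w12.png",q["image"])
E
```

```text
time: 14.05
tool_pos: [0.5522, -0.1248, 0.106]
eef_rot: [-0.0, 0.661, 0.75, 0.001]
contact_force: [2.1, 4.9, 5.2]
grip_width: 0.021
[ 0.55220523 -0.12480049  0.10595065] [2.14133036 4.9013076  5.16419608] [ 0.82001146 -0.33541474  0.01820868]
```

View pics/scene12c.png

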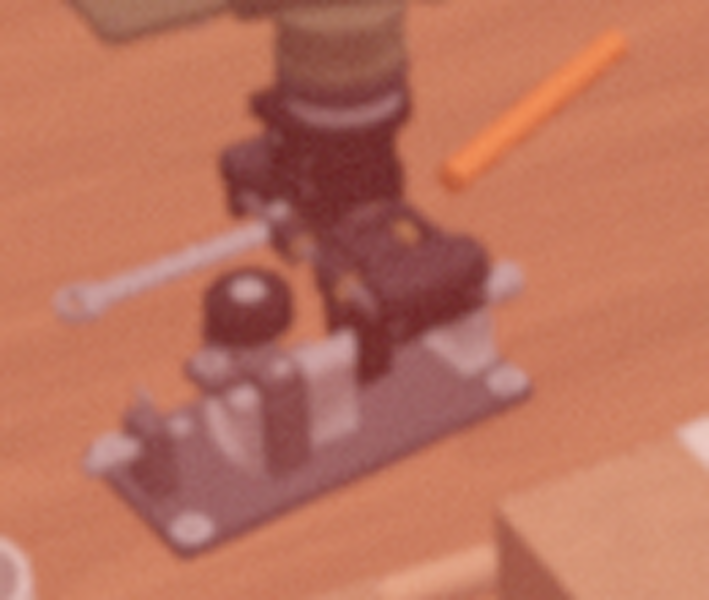

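View pics/w12.png

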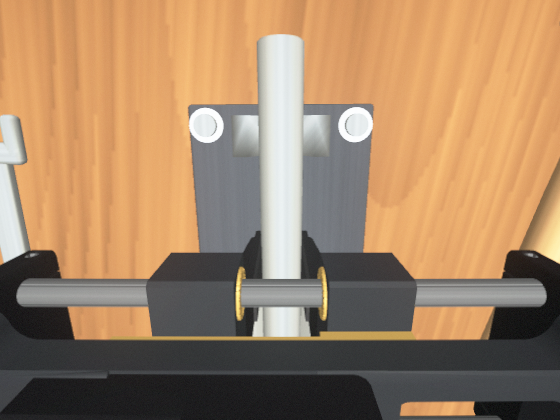

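```bash
python3 -m jog '[0,0,0,0,0,0,0.4,0,0,0,0,0,0,0.4,0,0,0.001,0,0,0,0.4,0,0,0,0,0,0,0.4,0,0,0,0,0,0,0.4]'
python3 -m jog '[-0.0006,0.005,0,0,0,0,0.4,-0.001,0.008,0,0,0,0,0.4,-0.001,0.008,0,0,0,0,0.4,-0.0008,0.006,0,0,0,0,0.4,-0.0004,0.003,0,0,0,0,0.4]'
python3 -m jog '[0,0,0,0,0,0,0.4,0,0,0,0,0,0,0.1,0,0,0,0,0,0,0.1,0,0,0,0,0,0,0.1,0,0,0,0,0,0,0.1]' 25
python3 -m jog '[0,0,0,0,0,0,0.1,0,0,0,0,0,0,0.1]'
python3 - <<'E'
from h import *
s=readout.state();print(s["tool_pos"],s["contact_force"],s["wrist_torque"])
q=cams.get_image("wrist");cv2.imwrite("pics/w13.png",q["image"])
E
```

```text
time: 14.57
tool_pos: [0.551, -0.1255, 0.1059]
eef_rot: [-0.0, 0.661, 0.75, -0.0]
contact_force: [0.3, 0.5, 0.3]
grip_width: 0.0377
time: 14.98
tool_pos: [0.5473, -0.0941, 0.1062]
eef_rot: [-0.0, 0.661, 0.751, -0.0]
contact_force: [0.1, 0.1, -0.0]
grip_width: 0.0379
time: 15.4
tool_pos: [0.5483, -0.0955, 0.1066]
eef_rot: [0.001, 0.661, 0.75, 0.001]
contact_force: [3.0, 1.2, -0.4]
grip_width: 0.0215
time: 15.57
tool_pos: [0.5483, -0.0955, 0.1066]
eef_rot: [0.001, 0.661, 0.75, 0.001]
contact_force: [4.2, 0.9, -2.5]
grip_width: 0.0214
[ 0.54829279 -0.09546209  0.10659724] [ 4.16270639  0.90766856 -2.49371546] [ 0.10211337 -0.8071282   0.07062639]
```

View pics/w13.png

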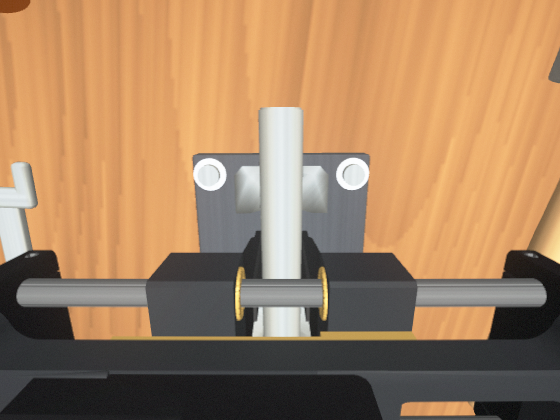

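```bash
python3 -m jog '[0.0012,-0.003,-0.0002,0,0,0,0.1,0.0005,-0.004,0,0,0,0,0.1,0.0004,-0.003,0,0,0,0,0.1,0.0003,-0.002,0,0,0,0,0.1,0,0,0,0,0,0,0.1]' 20
python3 - <<'E'
from h import *
s=readout.state();print(s["tool_pos"],s["contact_force"],s["wrist_torque"])
q=cams.get_image("scene");im=q["image"];cv2.imwrite("pics/scene14c.png",cv2.resize(im[220:290,185:275],(771,600),interpolation=2))
E
```

```text
time: 16.03
tool_pos: [0.55, -0.1065, 0.1065]
eef_rot: [-0.001, 0.661, 0.75, 0.001]
contact_force: [1.3, 4.9, 1.8]
grip_width: 0.021
[ 0.54997494 -0.10654028  0.10651117] [1.28956947 4.90558695 1.75649202] [ 0.89469634 -0.23345696  0.04605548]
```

View pics/scene14c.png

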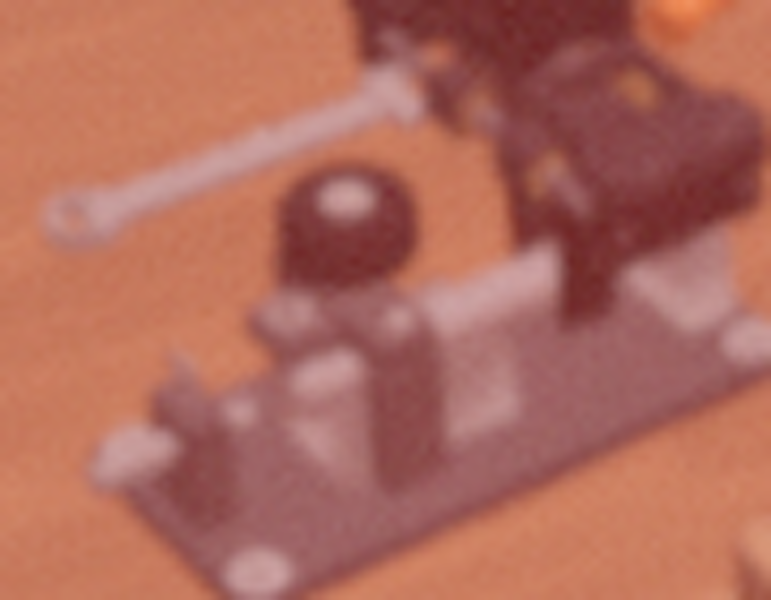

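```bash
J='python3 -m jog'; $J '[0.0002,-0.0015,0,0,0,0,0.1,0.0002,-0.0015,0,0,0,0,0.1,0,0,0,0,0,0,0.1]'
python3 -m jog '[0.0001,-0.001,0,0,0,0,0.1,0.0001,-0.001,0,0,0,0,0.1,0,0,0,0,0,0,0.1]'
```

```text
time: 16.33
tool_pos: [0.5503, -0.1093, 0.1065]
eef_rot: [-0.001, 0.661, 0.75, 0.001]
contact_force: [1.3, 6.2, 3.0]
grip_width: 0.0219
time: 16.58
tool_pos: [0.5506, -0.1112, 0.1065]
eef_rot: [-0.001, 0.661, 0.75, 0.001]
contact_force: [1.3, 6.8, 3.1]
grip_width: 0.0217
```

```bash
python3 -m jog '[0.0001,-0.001,0,0,0,0,0.1,0,-0.001,0,0,0,0,0.1,0,0,0,0,0,0,0.1]'
```

```text
time: 16.83
tool_pos: [0.5508, -0.1133, 0.1065]
eef_rot: [-0.001, 0.661, 0.75, 0.001]
contact_force: [1.4, 5.3, 1.5]
grip_width: 0.0215
```

```bash
python3 -m jog '[0.0001,-0.0008,0,0,0,0,0.1,0,0,0,0,0,0,0.1]'
python3 -m jog '[0.0001,-0.0008,0,0,0,0,0.1,0,0,0,0,0,0,0.1]'
```

```text
time: 17.0
tool_pos: [0.5509, -0.114, 0.1065]
eef_rot: [-0.001, 0.661, 0.75, 0.001]
contact_force: [2.1, 6.3, 1.0]
grip_width: 0.0218
time: 17.17
tool_pos: [0.551, -0.1148, 0.1065]
eef_rot: [-0.001, 0.661, 0.75, 0.001]
contact_force: [1.8, 5.1, 2.0]
grip_width: 0.0212
```

```bash
python3 -m jog '[0.0001,-0.0008,0,0,0,0,0.1,0,0,0,0,0,0,0.1]'
python3 -m jog '[0.0001,-0.0008,0,0,0,0,0.1,0,0,0,0,0,0,0.1]'
```

```text
time: 17.33
tool_pos: [0.5511, -0.1156, 0.1065]
eef_rot: [-0.001, 0.661, 0.75, 0.001]
contact_force: [2.6, 5.9, 1.1]
grip_width: 0.0214
time: 17.5
tool_pos: [0.5512, -0.1164, 0.1065]
eef_rot: [-0.001, 0.661, 0.75, 0.001]
contact_force: [1.8, 5.6, 2.1]
grip_width: 0.0218
```

```bash
python3 - <<'E'
from h import *
q=cams.get_image("scene");im=q["image"];cv2.imwrite("pics/scene15c.png",cv2.resize(im[230:285,190:250],(654,600),interpolation=2))
s=readout.state()
q=cams.get_image("wrist");im=q["image"];cv2.imwrite("pics/w15.png",im)
# shaft end rel to tcp
t=np.radians(7.245);n=np.array([np.cos(t),np.sin(t)]);d=np.array([-n[1],n[0]])
for v in range(60,140):
    if im[v,281].max()-im[v,281].min()<40 and v<140: print("first grey v",v);break
for z in (.045,.05): print((atz(q,281,v,z)-s["tool_pos"])[:2]@d)
print((s["tool_pos"][:2]-np.array([.5619,-.1949]))@d)
E
```

```text
first grey v 107
0.08096221737823815
0.08072950573577542
0.07922671795438892
```

View pics/scene15c.png

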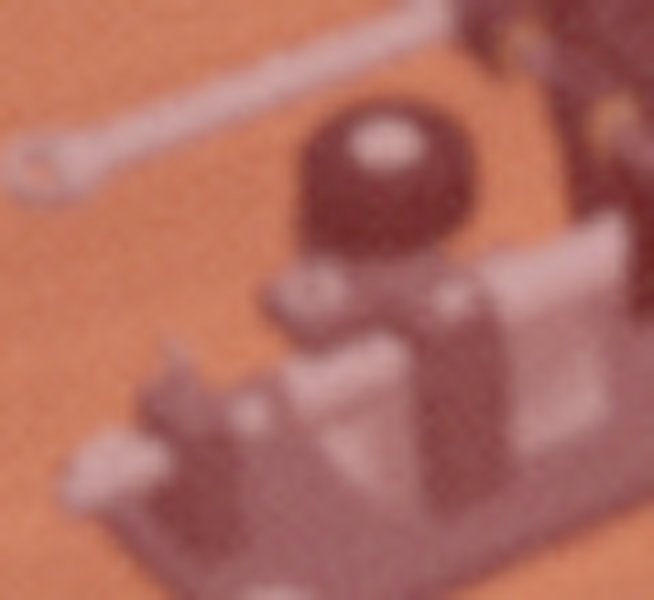

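View pics/w15.png

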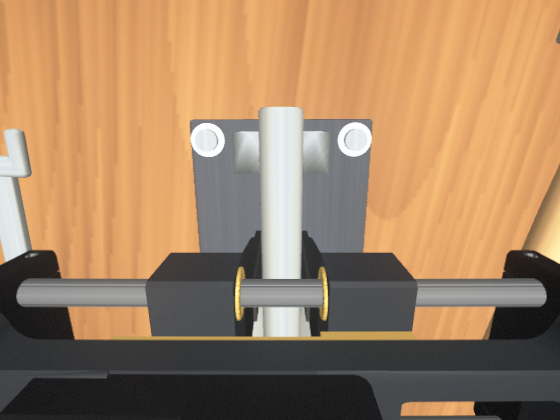

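```bash
python3 -m jog '[0.0001,-0.0008,0,0,0,0,0.1,0,0,0,0,0,0,0.1]'
python3 -m jog '[0.0001,-0.0008,0,0,0,0,0.1,0,0,0,0,0,0,0.1]'
```

```text
time: 17.77
tool_pos: [0.5513, -0.1172, 0.1065]
eef_rot: [-0.001, 0.661, 0.75, 0.001]
contact_force: [2.5, 5.3, 2.2]
grip_width: 0.0217
time: 17.93
tool_pos: [0.5514, -0.118, 0.1065]
eef_rot: [-0.001, 0.661, 0.75, 0.001]
contact_force: [2.2, 5.8, 1.4]
grip_width: 0.0215
```

```bash
python3 -m jog '[0.0001,-0.0008,0,0,0,0,0.1,0,0,0,0,0,0,0.1]'
python3 -m jog '[0.0001,-0.0008,0,0,0,0,0.1,0,0,0,0,0,0,0.1]'
```

```text
time: 18.1
tool_pos: [0.5515, -0.1188, 0.1065]
eef_rot: [-0.001, 0.661, 0.75, 0.001]
contact_force: [2.5, 6.5, 2.0]
grip_width: 0.0214
time: 18.27
tool_pos: [0.5516, -0.1196, 0.1066]
eef_rot: [-0.001, 0.661, 0.75, 0.001]
contact_force: [2.1, 5.8, 1.6]
grip_width: 0.0213
```

```bash
python3 -m jog '[0.0001,-0.0008,0,0,0,0,0.1,0,0,0,0,0,0,0.1]'
python3 -m jog '[0.0001,-0.0008,0,0,0,0,0.1,0,0,0,0,0,0,0.1]'
```

```text
time: 18.43
tool_pos: [0.5517, -0.1204, 0.1065]
eef_rot: [-0.001, 0.661, 0.75, 0.001]
contact_force: [2.5, 5.8, 2.6]
grip_width: 0.0218
time: 18.6
tool_pos: [0.5518, -0.1212, 0.1065]
eef_rot: [-0.001, 0.661, 0.75, 0.001]
contact_force: [2.7, 6.9, 2.6]
grip_width: 0.0216
```

```bash
python3 -m jog '[0.0001,-0.0008,0,0,0,0,0.1,0,0,0,0,0,0,0.1]'
python3 -m jog '[0.0001,-0.0008,0,0,0,0,0.1,0,0,0,0,0,0,0.1]'
```

```text
time: 18.77
tool_pos: [0.552, -0.122, 0.1066]
eef_rot: [-0.001, 0.661, 0.75, 0.001]
contact_force: [1.0, 6.3, 0.6]
grip_width: 0.0214
time: 18.93
tool_pos: [0.552, -0.1224, 0.1065]
eef_rot: [-0.001, 0.661, 0.75, 0.001]
contact_force: [2.1, 8.0, 3.0]
grip_width: 0.0214
```

```bash
python3 - <<'E'
from h import *
q=cams.get_image("scene");im=q["image"];cv2.imwrite("pics/scene16c.png",cv2.resize(im[230:285,190:250],(654,600),interpolation=2))
s=readout.state();t=np.radians(7.245);d=np.array([-np.sin(t),np.cos(t)])
q=cams.get_image("wrist");im=q["image"]
print(im[100:115,281].tolist())
E
```

```text
[[106, 161, 222], [106, 158, 221], [104, 158, 220], [104, 159, 220], [105, 159, 221], [106, 160, 221], [145, 184, 225], [242, 241, 237], [242, 241, 236], [242, 242, 237], [241, 241, 235], [241, 241, 235], [242, 242, 237], [242, 241, 236], [242, 241, 236]]
```

View pics/scene16c.png

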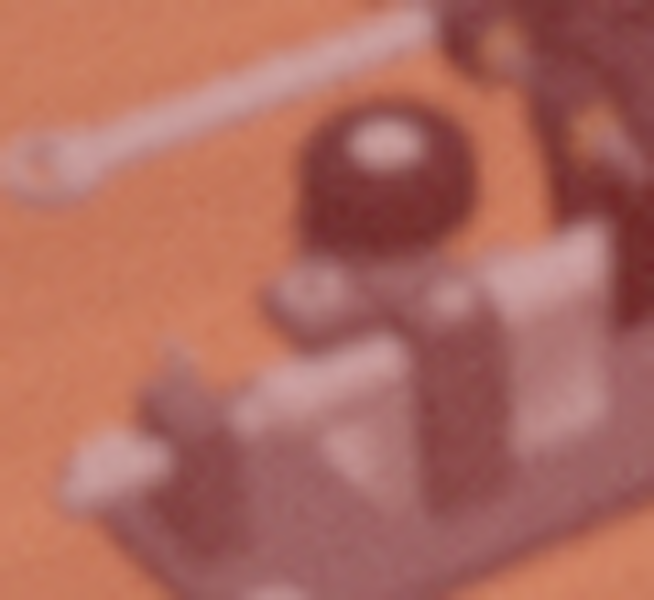

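The shaft end now meets the stop at crop pixel (245,405). The force has risen and the advance has slowed. I push a little more to confirm.

```bash
python3 -m jog '[0.0001,-0.0007,0,0,0,0,0.1,0,0,0,0,0,0,0.1,0,0,0,0,0,0,0.1]'
```

```text
time: 19.28
tool_pos: [0.552, -0.1225, 0.1065]
eef_rot: [-0.002, 0.661, 0.75, 0.002]
contact_force: [1.6, 9.9, 2.9]
grip_width: 0.0212
```

```bash
python3 -m jog '[0.0001,-0.0007,0,0,0,0,0.1,0,0,0,0,0,0,0.1,0,0,0,0,0,0,0.1]'
```

```text
time: 19.53
tool_pos: [0.552, -0.1226, 0.1065]
eef_rot: [-0.003, 0.661, 0.75, 0.002]
contact_force: [1.7, 12.6, 3.6]
grip_width: 0.0214
```

```bash
python3 -m jog '[0,0,0,0,0,0,0.5,0,0,0,0,0,0,0.5,0,0,0,0,0,0,0.5,0,0,0,0,0,0,0.5,0,0,0,0,0,0,0.5]'
python3 -m jog '[0,0,0.01,0,0,0,0.9,0,0,0.03,0,0,0,0.9,0,0,0.04,0,0,0,0.9,0,0,0.04,0,0,0,0.9,0,0,0.02,0,0,0,0.9]'
python3 - <<'E'
from h import *
s=readout.state();print(s["tool_pos"],s["contact_force"],s["joints"])
q=cams.get_image("scene");im=q["image"];cv2.imwrite("pics/scene17c.png",cv2.resize(im[225:290,190:280],(800,578),interpolation=2))
E
```

```text
time: 19.95
tool_pos: [0.5518, -0.1256, 0.106]
eef_rot: [-0.0, 0.661, 0.75, -0.0]
contact_force: [0.7, 0.3, 0.9]
grip_width: 0.0461
time: 20.37
tool_pos: [0.5537, -0.126, 0.2528]
eef_rot: [0.004, 0.661, 0.75, 0.001]
contact_force: [0.8, -0.4, 1.3]
grip_width: 0.076
[ 0.55365497 -0.12604019  0.25277162] [ 0.76818878 -0.42995828  1.28852529] [-3.18317242e-01 -3.24357071e-02  1.87950915e+00 -1.53633782e-04
  1.28671208e+00 -4.44590197e-01]
```

View pics/scene17c.png

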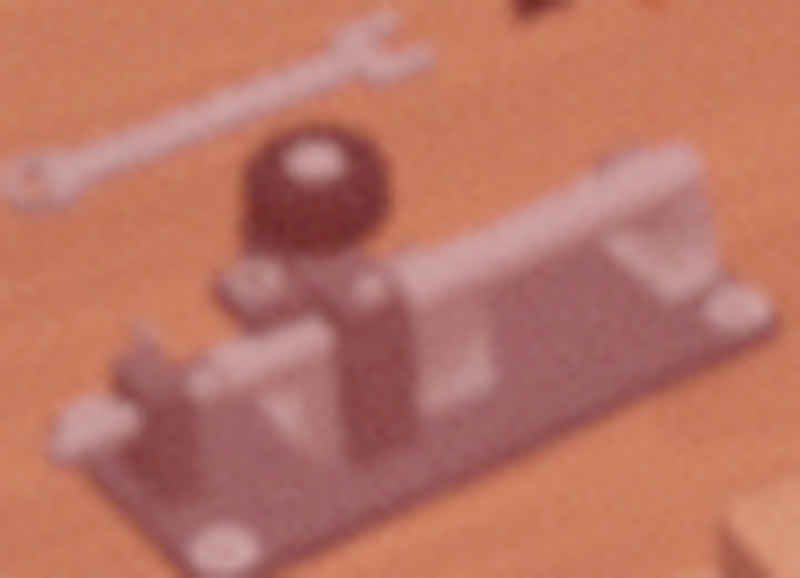

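The shaft lies in both blocks and its end touches the stop at crop pixel (205,380). Now I go over the knob.

```bash
python3 -m jog '[0.002,-0.015,0,0,0,0,0.9,0.003,-0.02,0,0,0,0,0.9,0.003,-0.02,0,0,0,0,0.9,0.0015,-0.014,0,0,0,0,0.9,0,0,0,0,0,0,0.9]'
python3 -m jog '[0,0,0,0,0,0,0.9,0,0,0,0,0,0,0.9,0,0,0,0,0,0,0.9]'
python3 - <<'E'
from h import *
s=readout.state();print(s["tool_pos"],s["contact_force"],s["wrist_torque"])
q=cams.get_image("wrist");im=q["image"];cv2.imwrite("pics/w18.png",im)
for t in ["jig","stop_face","knob_mid","hub_top"]:
    for r in cams.place_of(q,t)[:2]: print(t,round(r["p"],2),np.round(w(q,r["xyz"]),4))
print([proj(q,np.r_[s["tool_pos"][:2],z]) for z in (.118,.106)])
E
```

```text
time: 20.83
tool_pos: [0.561, -0.197, 0.2445]
eef_rot: [-0.001, 0.662, 0.749, -0.001]
contact_force: [-0.3, -0.1, 0.7]
grip_width: 0.0855
time: 21.08
tool_pos: [0.5613, -0.1938, 0.2456]
eef_rot: [-0.001, 0.661, 0.751, -0.0]
contact_force: [0.2, -0.5, -0.4]
grip_width: 0.0856
[ 0.56130808 -0.19375416  0.24556783] [ 0.24280968 -0.50879494 -0.40584067] [-0.00186997  0.00486422 -0.02271737]
stop_face 0.4 [ 0.5654 -0.2431  0.0478]
hub_top 0.59 [ 0.56   -0.1943  0.1241]
[array([279.78687182, 222.24822617]), array([279.8499187 , 217.46218059])]
```

View pics/w18.png

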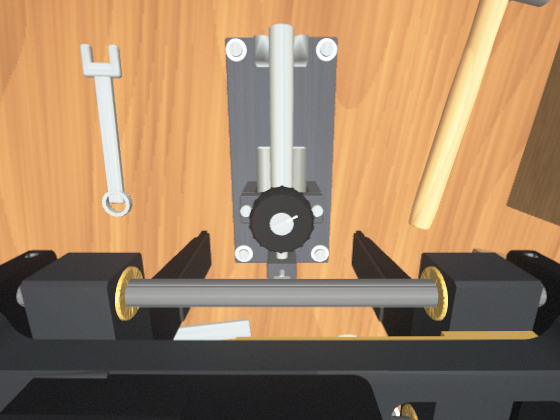

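```bash
python3 -m jog '[0.0007,0,-0.02,0,0,0,0.85,0,0,-0.025,0,0,0,0.85,0,0,-0.016,0,0,0,0.85,0,0,-0.009,0,0,0,0.85,0,0,-0.004,0,0,0,0.85]' 35
python3 -m jog '[0,0,0,0,0,0,0.6,0,0,0,0,0,0,0.6,0,0,0,0,0,0,0.6,0,0,0,0,0,0,0.6]' 35
python3 - <<'E'
from h import *
s=readout.state();print(s["tool_pos"],s["contact_force"],s["wrist_torque"])
q=cams.get_image("wrist");im=q["image"];cv2.imwrite("pics/w19.png",im)
E
```

```text
time: 21.75
tool_pos: [0.5615, -0.1938, 0.1703]
eef_rot: [-0.001, 0.661, 0.751, -0.0]
contact_force: [-0.8, -0.0, 0.4]
grip_width: 0.0809
time: 22.08
tool_pos: [0.563, -0.1946, 0.1737]
eef_rot: [0.001, 0.661, 0.75, 0.0]
contact_force: [0.2, -0.2, 1.1]
grip_width: 0.0607
[ 0.56299558 -0.19461973  0.17366446] [ 0.22190811 -0.160502    1.05771068] [ 0.03181701 -0.0427919   0.01412922]
```

View pics/w19.png

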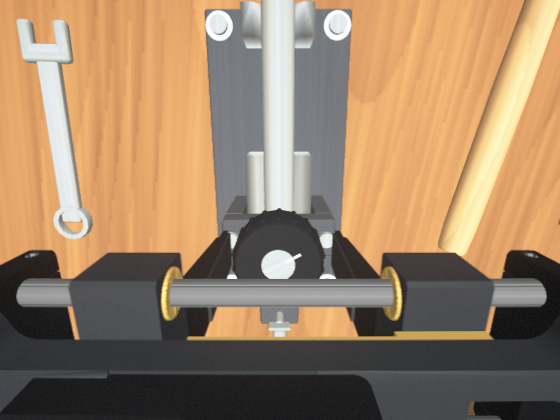

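```bash
python3 -m jog '[0,0,0,0,0,0,0.4,0,0,0,0,0,0,0.4,0,0,0,0,0,0,0.4,0,0,0,0,0,0,0.4]' 35
python3 - <<'E'
from h import *
s=readout.state();print(s["tool_pos"],s["contact_force"],s["wrist_torque"],s["grip_width"])
q=cams.get_image("wrist");im=q["image"];cv2.imwrite("pics/w20.png",cv2.resize(im[200:300,210:350],(784,560),interpolation=2))
E
```

```text
time: 22.47
tool_pos: [0.5617, -0.1946, 0.1727]
eef_rot: [-0.001, 0.661, 0.75, -0.001]
contact_force: [-5.4, -0.9, 5.8]
grip_width: 0.0493
[ 0.56165275 -0.19458051  0.17272409] [-5.40814708 -0.86670495  5.81785835] [-0.10180288  1.0838989   0.10632122] 0.049330973821812354
```

View pics/w20.png

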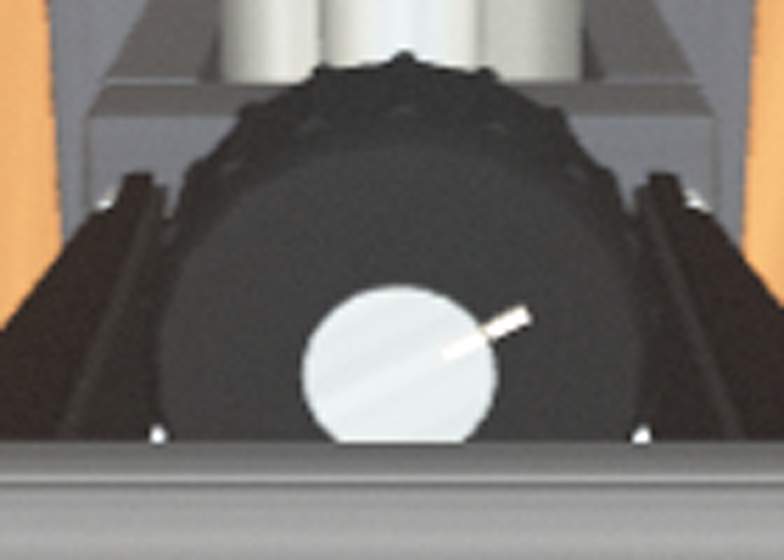

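```bash
python3 -m jog '[-0.0004,0,0.0005,0,0,-3,0.4,-0.0004,0,0.0005,0,0,-5,0.4,0,0,0,0,0,-5,0.4,0,0,0,0,0,-5,0.4]'
python3 -c "
from h import *
s=readout.state();print(s['contact_force'],s['wrist_torque'],s['joints'][5])"
python3 -m jog '[0,0,0,0,0,-5,0.4,0,0,0,0,0,-5,0.4,0,0,0,0,0,-5,0.4]'
python3 -c "
from h import *
s=readout.state();print(s['contact_force'],s['wrist_torque'],s['joints'][5])
q=cams.get_image('wrist');im=q['image'];cv2.imwrite('pics/w21.png',cv2.resize(im[200:300,210:350],(784,560),interpolation=2))"
```

```text
time: 22.85
tool_pos: [0.5614, -0.1946, 0.1728]
eef_rot: [0.0, 0.771, 0.636, -0.0]
contact_force: [0.4, -1.2, -1.5]
grip_width: 0.0496
[ 0.43129769 -1.16698718 -1.54137205] [-0.24288805  0.1493364   0.26949481] -0.2323992307737963
time: 23.1
tool_pos: [0.5615, -0.1946, 0.1728]
eef_rot: [0.0, 0.848, 0.53, -0.0]
contact_force: [-0.0, -1.6, -1.7]
grip_width: 0.0498
[-0.03628896 -1.60999322 -1.71894906] [-0.26990481  0.22346698  0.30859666] 0.02945115406623094
```

View pics/w21.png

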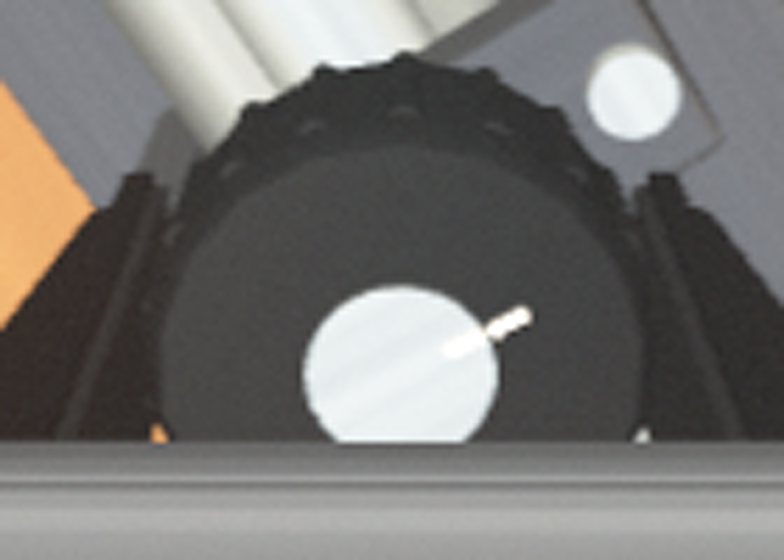

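```bash
cat > t.py <<'E'
from h import *
s=readout.state();r=s['eef_rot'];psi=np.degrees(2*np.arctan2(r[2],r[1]))-90
print('psi %.1f'%psi,'turned %.1f'%(7.2-psi),s['contact_force'].round(1),'Tz %.3f'%s['wrist_torque'][2])
E
python3 -m jog '[0,0,0,0,0,-5,0.4,0,0,0,0,0,-5,0.4]' >/dev/null; python3 t.py
python3 -m jog '[0,0,0,0,0,-4,0.4]' >/dev/null; python3 t.py
python3 -m jog '[0,0,0,0,0,-3,0.4]'>/dev/null; python3 t.py
```

```text
psi -35.8 turned 43.0 [-1.  -1.8 -1.5] Tz 0.374
psi -39.8 turned 47.0 [ 0.1 -1.8 -1. ] Tz 0.406
psi -42.8 turned 50.0 [ 0.2 -2.1 -2.4] Tz 0.457
```

```bash
python3 -m jog '[0,0,0,0,0,-3,0.4]'>/dev/null; python3 t.py
```

```text
psi -45.7 turned 52.9 [-0.  -1.4 -1.6] Tz 0.502
```

```bash
python3 -m jog '[0,0,0,0,0,-3,0.4]'>/dev/null; python3 t.py
```

```text
psi -48.7 turned 55.9 [-0.5 -1.4 -1.2] Tz 0.514
```

```bash
python3 -m jog '[0,0,0,0,0,-3,0.4]'>/dev/null; python3 t.py
```

```text
psi -51.7 turned 58.9 [ 0.2 -2.7 -1.2] Tz 0.582
```

```bash
python3 -m jog '[0,0,0,0,0,-3,0.4]'>/dev/null; python3 t.py
```

```text
psi -54.7 turned 61.9 [-0.3 -1.4 -1. ] Tz 0.538
```

```bash
python3 -c "
from h import *
q=cams.get_image('wrist');im=q['image'];cv2.imwrite('pics/w22.png',cv2.resize(im[200:300,210:350],(784,560),interpolation=2))"; python3 t.py
```

```text
psi -54.8 turned 62.0 [-0.1 -3.  -0.9] Tz 0.120
```

View pics/w22.png

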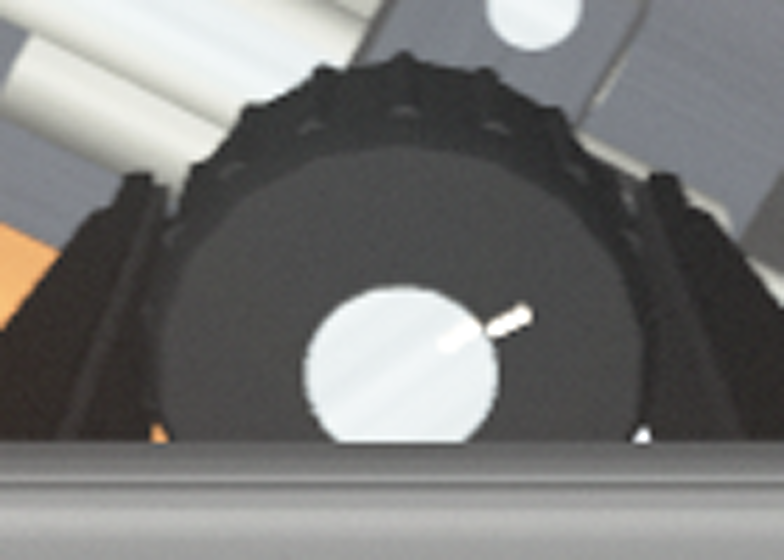

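No click yet: the hub mark lags the rim by only a few degrees. I continue in 3° steps.

```bash
python3 -m jog '[0,0,0,0,0,-3,0.4]'>/dev/null; python3 t.py
```

```text
psi -57.6 turned 64.8 [ 1.  -2.7 -1.3] Tz 0.448
```

```bash
python3 -m jog '[0,0,0,0,0,-3,0.4]'>/dev/null; python3 t.py
```

```text
psi -60.7 turned 67.9 [ 0.6 -2.2 -1.4] Tz 0.255
```

```bash
python3 -c "
from h import *
q=cams.get_image('wrist');im=q['image'];cv2.imwrite('pics/w23.png',cv2.resize(im[200:300,210:350],(784,560),interpolation=2))"; python3 t.py
```

```text
psi -60.8 turned 68.0 [ 0.4 -2.4 -2.5] Tz -0.058
```

View pics/w23.png

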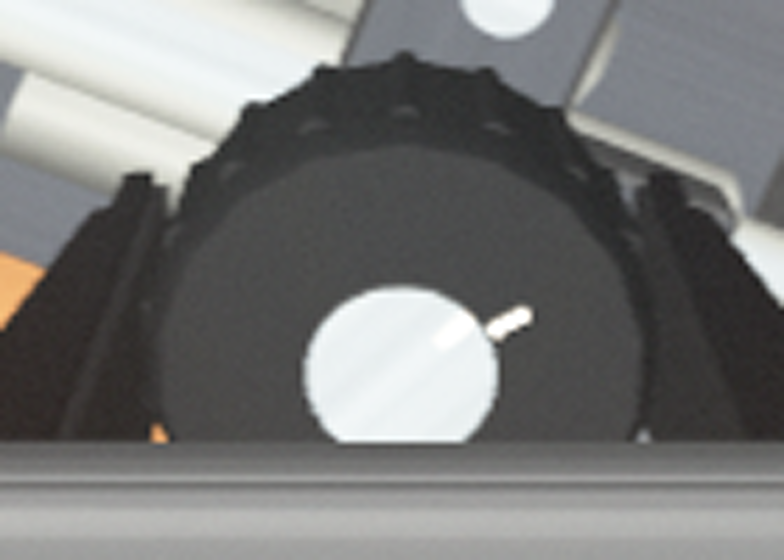

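```bash
python3 -m jog '[0,0,0,0,0,-3,0.4]'>/dev/null; python3 t.py
```

```text
psi -63.6 turned 70.8 [-0.4 -2.7 -1.6] Tz 0.078
```

```bash
python3 -m jog '[0,0,0,0,0,-3,0.4]'>/dev/null; python3 t.py
```

```text
psi -66.7 turned 73.9 [-0.2 -2.2 -0.8] Tz -0.042
```

```bash
python3 -c "
from h import *
q=cams.get_image('wrist');im=q['image'];cv2.imwrite('pics/w24.png',cv2.resize(im[200:300,210:350],(784,560),interpolation=2))"; python3 t.py
```

```text
psi -66.9 turned 74.1 [ 1.1 -2.5 -2.9] Tz 0.010
```

View pics/w24.png

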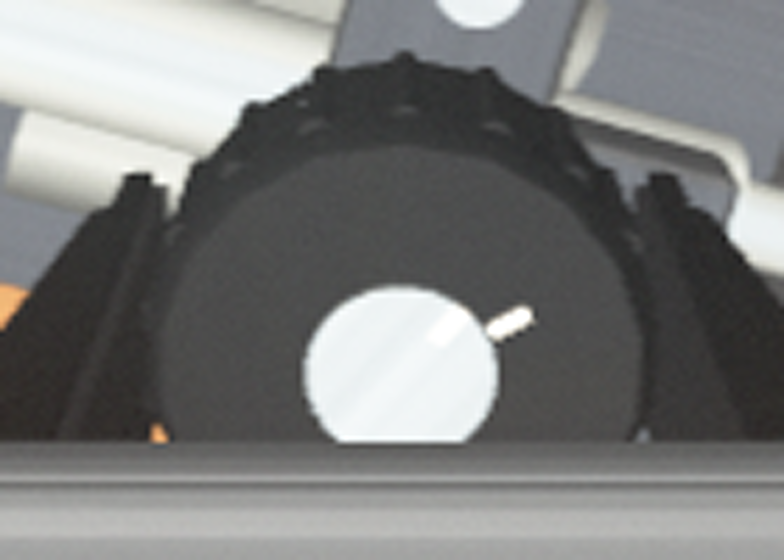

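```bash
python3 -m jog '[0,0,0,0,0,-3,0.4]'>/dev/null; python3 t.py
```

```text
psi -69.6 turned 76.8 [ 1.6 -2.8 -2.1] Tz -0.005
```

```bash
python3 -m jog '[0,0,0,0,0,-3,0.4]'>/dev/null; python3 t.py
```

```text
psi -72.7 turned 79.9 [ 0.4 -3.7 -3.4] Tz 0.208
```

```bash
python3 -c "
from h import *
q=cams.get_image('wrist');im=q['image'];cv2.imwrite('pics/w25.png',cv2.resize(im[200:300,210:350],(784,560),interpolation=2))"; python3 t.py
```

```text
psi -72.8 turned 80.0 [ 0.1 -2.8 -3.5] Tz -0.081
```

View pics/w25.png

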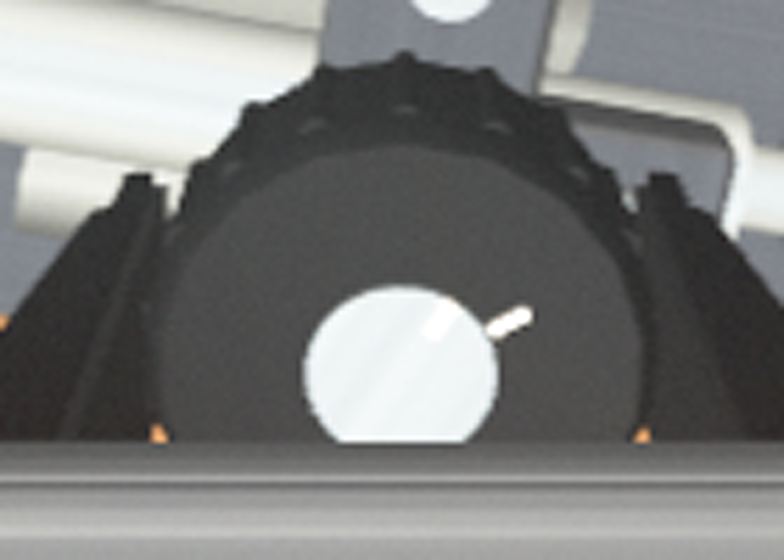

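The torque passed its peak of 0.58 and dropped below 0.1, and it is now rising again. The hub mark lags the rim by nearly a full tooth. That is one click, so I stop and release.

```bash
python3 -m jog '[0,0,0,0,0,0,0.85,0,0,0,0,0,0,0.85,0,0,0,0,0,0,0.85,0,0,0,0,0,0,0.85,0,0,0,0,0,0,0.85]'
python3 -m jog '[0,0,0,0,0,0,0.85,0,0,0.01,0,0,0,0.85,0,0,0.03,0,0,0,0.85,0,0,0.03,0,0,0,0.85,0,0,0.02,0,0,0,0.85]'
python3 -m jog '[0,0,0.01,0,0,0,0.85,0,0,0,0,0,0,0.85,0,0,0,0,0,0,0.85]'
python3 -c "
from h import *
q=cams.get_image('wrist');im=q['image'];cv2.imwrite('pics/w26.png',im)
q=cams.get_image('scene');im=q['image'];cv2.imwrite('pics/scene26c.png',cv2.resize(im[225:290,190:280],(800,578),interpolation=2));cv2.imwrite('pics/scene26.png',im)
q=cams.get_image('side');cv2.imwrite('pics/side26.png',q['image'])
print(readout.state()['contact_force'])"
```

```text
time: 24.93
tool_pos: [0.5616, -0.1942, 0.1734]
eef_rot: [-0.0, 0.989, 0.15, 0.0]
contact_force: [0.6, 0.8, -0.3]
grip_width: 0.0769
time: 25.35
tool_pos: [0.5622, -0.1946, 0.267]
eef_rot: [0.001, 0.989, 0.15, 0.002]
contact_force: [0.7, -0.7, 0.2]
grip_width: 0.0807
time: 25.6
tool_pos: [0.5614, -0.1943, 0.2733]
eef_rot: [0.0, 0.989, 0.15, 0.0]
contact_force: [-0.0, 0.2, -0.5]
grip_width: 0.0811
[ 0.25562021  0.53431177 -1.02610502]
```

View pics/w26.png

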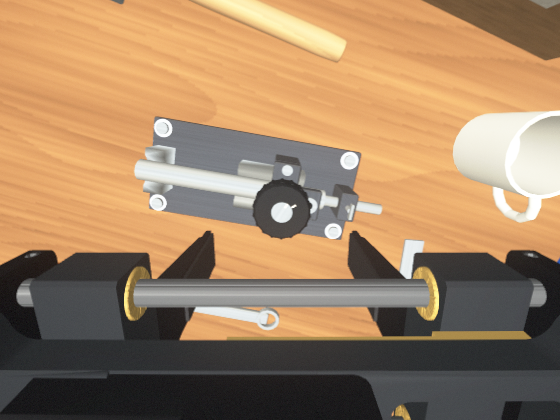

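View pics/scene26c.png

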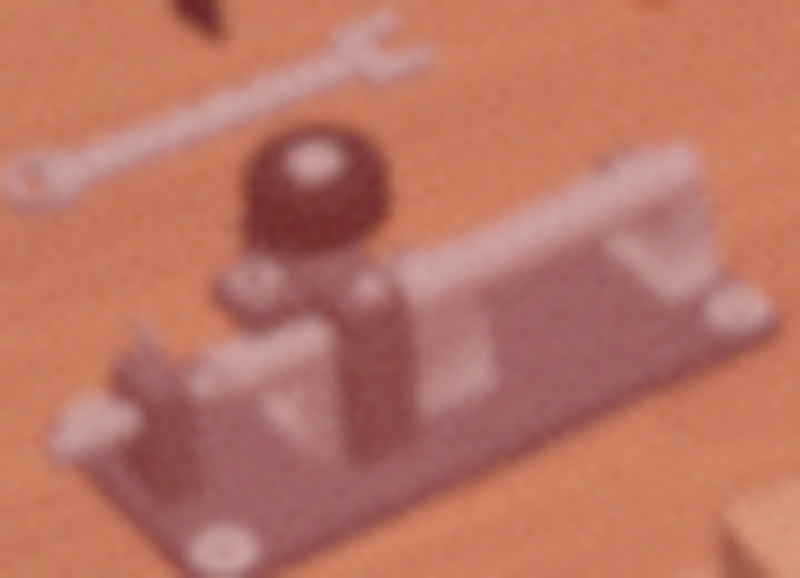

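View pics/side26.png

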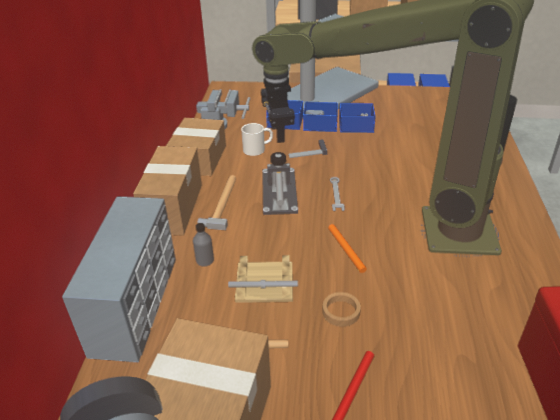

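```bash
python3 -c "
import cv2
im=cv2.imread('pics/w26.png');cv2.imwrite('pics/w26c.png',cv2.resize(im[160:240,240:390],(800,427),interpolation=2))"
```

```text
(no output)
```

View pics/w26c.png

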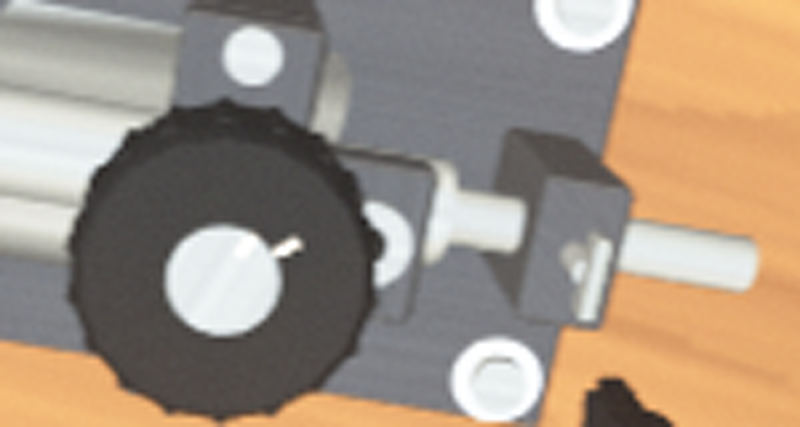

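The stop rod meets the shaft end, and the hub mark lags the rim mark by about 30°, which is one tooth and so one click. The bystanders have not moved. Handing in.

```bash
python3 -c "
from bench import readout,bot
print(readout.state()['time']); print(bot.finish_job())"
```

```text
25.75
the job is handed in; nothing more can be done
None
```

I set the thick plain shaft up in the drill jig: it lies in both V-blocks, home against the end stop, and is clamped with one click. The job was handed in at about 26 s, with the gripper open and clear of everything.

- **Picking up the shaft:** The first grasp failed because I lifted before the fingers had closed. The shaft stayed in its notch, and the second try held.
- **Seating:** I lowered it into the V-blocks, slid it under the bridge and shifted the grip once on the way. At the end, 1.4 mm of further commanded push moved it only about 0.1 mm. The push peaked at 12.6 N, well below the 30 N at which the stop slips.
- **Clamping:** Over about 80° clockwise, the torque rose from 0.3 to 0.58 Nm, fell to about 0 and began to rise again, where I stopped and let go.
- **Click position:** The exact moment of the click was not obvious, because the torque fell over some 10° and not all at once. I went on about 10° after the torque fell below 0.1 Nm, to be sure the tooth had passed.
- **Last pictures:** The shaft end touches the stop rod. The hub mark lags the rim mark by roughly 30°, one tooth, which agrees with one click. The other things on the bench look unmoved.

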